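# Fit the iron and wedge in a wooden hand plane

## Task

Put the wooden hand plane together. Slide its steel iron, bevel down, along the sloping bed and under the cross pin until its cutting edge rests lightly and squarely on the setting board, flush with the sole, and let go of it; then slide the wooden wedge, thin end first, between iron and pin and press it firmly home, so that it stays tight and holds the iron when you let go. Leave the log mallet, the sanding block and the little brass finger plane where they are.

Things in the scene. Friction and masses are not known exactly. Their poses are not given: they have to be found in the camera images.
- plane: Wooden hand plane, held fast by cleats on a board fixed to the bench. Origin on the bench top, below point mouth; x toe to heel (toe nearer the robot), y across, z up. All sizes in mm. Toe at x -95, heel at x 130, cheeks' top at z 68 (falling to 36 at the heel), 68 wide. Open throat 44 wide between the cheeks (y -22 to 22); in front of it a ramp leans away toward the toe.
- bed_top (a point): Upper end of the plane's flat bed, mid width. The bed rises toward the heel at 45 deg to the sole, from x 7.1, z 12 to here, x 61, z 66 (plane's frame); nothing stands above or behind. Iron fully home: middle of its underside at x 45.3, z 50.2. Wedge home: middle of its underside near x 60, z 72, uncertain by some mm along the bed: feel for it. Axes as the plane.
- mouth (a point): Middle of the plane's mouth, level with the sole and the board's top (12 above the bench): where the middle of the iron's cutting edge comes to rest. The front of the mouth stands 1.5 before it, so an iron that is let go may creep forward by that much. Axes as the plane.
- cross_pin: Fixed dark bar, 10 thick, across the throat. Its flat underside faces the bed with a clear gap of 11.6 (its middle at x 30.7, z 52.0 in the plane's frame, 45 up the bed), inclined 4.6 deg like the wedge's top; it gives by some 0.4 under load. Origin: middle of the bar. Over the iron the wedge binds near 20 from its thin end; pushed down along the bed with 15 to 20 N for a second it locks itself.
- setting_board: Flat plywood board under the plane, 290 x 116 x 12, with low cleats; its top (12 above the bench) is level with the sole and stops the iron's edge. Origin as the plane's.
- iron: Plane iron: flat steel bar 118 long, 38 wide, 5 thick, about 0.16 kg, lying bevel down on the bench. Origin: middle of its underside; x from cutting edge (x -59) to butt (x 59, corners clipped by 6), y across, z up. 25 deg bevel under its first 11. Home, about 37 of it stands out of the plane: hold it there by its side edges. Let go on the bed it slides down by its weight.
- iron_edge (a point): Middle of the iron's cutting edge, which lies in its upper face (x -59, z 5 in the iron's frame, mm).
- wedge: Pale wooden wedge 110 long, 40 wide, about 0.04 kg, lying on its flat underside. Thickness grows evenly from 5 at the thin end (x -55) to 13.8 at the butt (x 55). Origin: middle of its underside; x from thin end to butt, y across, z up. Its underside goes on the iron, its sloping top under the cross pin; home, about 55 of it stands out of the plane.
- wedge_tip (a point): Middle of the wedge's thin end, on its underside (x -55, z 0 in the wedge's frame, mm).
- log_mallet: Bystander: mallet made of a birch log, 85 x 295 x 73, lying on the bench. Origin: middle of its underside.
- sanding_block: Bystander: cork sanding block, 46 x 90 x 27. Origin: middle of its underside.
- brass_finger_plane: Bystander: small brass finger plane, 29 x 60 x 31. Origin: middle of its underside.
Things that resemble listed ones, but are neither listed nor needed, are in the scene too. Of the things that look like the iron, take the one that is farthest to the robot's right at the start.

How it is judged:
On the way:
1. the iron rests on the bed, its edge on the board at the mouth, and is let go, before the wedge holds it (z of iron_edge in the frame of plane between 0.0095 and 0.014 m and x of iron_edge in the frame of plane between -0.004 and 0.004 m and y of iron_edge in the frame of plane between -0.004 and 0.004 m and angle between the x axis of iron and the x axis of plane, either way round between 0.7 and 0.87 rad and angle between the y axis of iron and the y axis of plane, either way round below 0.05 rad and contact force between iron and the fingers below 0.1 N and contact force between wedge and cross_pin below 2 N), for 0.2 s.
At the end, for the whole second after the job is handed in: The iron lies on the bed with its edge at the mouth (within 2 mm of flush, 4 mm fore, aft and sideways, square within 0.05 rad); the wedge lies thin end first on it under the pin, along the bed, and presses on the pin with over 5 N. Both let go and at rest (z of iron_edge in the frame of plane between 0.0095 and 0.014 m and x of iron_edge in the frame of plane between -0.004 and 0.004 m and y of iron_edge in the frame of plane between -0.004 and 0.004 m and angle between the x axis of iron and the x axis of plane, either way round between 0.7 and 0.87 rad and angle between the y axis of iron and the y axis of plane, either way round below 0.05 rad and x of wedge_tip in the frame of plane between 0 and 0.032 m and z of wedge_tip in the frame of plane below 0.047 m and angle between the x axis of wedge and the x axis of plane, either way round between 0.7 and 0.87 rad and angle between the y axis of wedge and the y axis of plane, either way round below 0.08 rad and linear speed of each of iron, wedge below 0.01 m/s and contact force between wedge and cross_pin above 5 N); the robot touches nothing.
It fails at once if the cutting edge is driven onto the setting board with more than 60 N (contact force between iron and setting_board above 60 N).
It fails at once if the log mallet is moved by more than 30 mm (distance of log_mallet from where it was at the start of the episode above 0.03 m).
It fails at once if the sanding block is moved by more than 30 mm (distance of sanding_block from where it was at the start of the episode above 0.03 m).
It fails at once if the brass finger plane is moved by more than 30 mm (distance of brass_finger_plane from where it was at the start of the episode above 0.03 m).
It also fails if it takes over 67 s, if anything falls off the work surface, if the arm or the gripper's body presses on something with over 40 N, if the wrist force passes 120 N, or if a joint passes its speed limit or range.

## Robot

A 6-joint arm with a two-finger parallel gripper is mounted at the origin on a cart in front of the work surface, level with it; the furniture and walls round the work are solid. World frame = base frame: x ahead of the robot, y to its left, z up, the work surface at z = 0. Lengths are in m, angles in rad, forces in N, time in s.
With the tool pointing down it reaches from about 0.4 to 0.825 m from the base axis. Payload 7 kg.
Tool frame: the origin (TCP) lies at the very end of the fingers, on their centre line; the grasp point (between the pads) lies 19 mm behind it; z points along the fingers, y is the direction in which the jaws open and shut (so a half turn about z gives the same grasp; the last joint's range is limited). The gripper opens to 88 mm and grips with 3 to 60 N. Pads are 19 mm wide; open, the fingers measure 130 mm over their backs; the gripper's body (78 mm by 193 mm) begins 47 mm behind the grasp point.
Start: joints at [0.288, 0.359, 0.012, 0, -1.224, -0.288], TCP at [0.675, -0, 0.227] pointing down, gripper open.
Joint ranges: [-3.07, 3.07], [-1.43, 2.12], [-1.02, 1.25], [-3.03, 1.67], [-3.05, -0], [-3.03, 3.03]. Speed limits (rad/s): [2.39, 2.39, 3.01, 3.14, 3.14, 3.14].

## Interface

Orientations are given as a unit quaternion [x, y, z, w].
In Python, from workcell import r gives the robot as it stands.
- The arm moves only by the tool servo_tool, never from a script. Its argument "commands" is one flat list of numbers, 7 for each row, row after row: the shift along the tool's x, y, z each as a share of 0.3 m, from -1 to 1, then the turn, a rotation vector about the tool's x, y, z each as a share of 90 degrees, from -1 to 1, then the finger opening in mm, from 0 to 87.6. A call has 1 to 8 rows; each row is the pose to reach, as a shift and turn from the pose commanded when the call began, along the tool's axes at that moment; what a row does not reach only later rows make up. A row lasts 1/12 s, in which the tool goes at most 41.7 mm and 7.16 degrees, less where a joint would pass 70% of its speed; a pose out of reach is approached as far as the arm can. A call with a number of a shift or a turn outside -1 to 1 is refused whole. A call with a gripper value outside its range is refused whole. The fingers move at their own pace and stop on an object; the grip force is fixed at half the most. Time passes only in rows, so rows that repeat a pose let the fingers close. It gives the time, the measured TCP pose, the force and the opening at its end, in the units of the state.
- r.read_state(): the state, without advancing time (a new reading comes with each control period).
- r.read_camera(name): name is "scene" or "side" or "wrist"; returns a dict with "img" (480x640x3 uint8, red, green, blue), "range_z" (480x640 float32, m along the optical axis (not along the pixel's ray), 0 where there is no reading), "mtx" (3x3 intrinsics, pixels), "T" (4x4, takes a point from camera to world coordinates); the wrist camera has in their place "hand_eye" (4x4, takes a point from camera to tool coordinates, whose origin is the TCP and whose axes are the flange's). Camera axes: x right, y down, z forward; pixel columns grow to the right and rows downward; lengths in m; the calibration is good to about 2 mm. The wrist camera is an equidistant fisheye: a pixel r from the principal point sees the ray r / f radians off the axis. A picture is of the moment at which its call begins: read the wrist's pose just before it.
- r.close_job(): hands the job in, once; it reports no verdict.
The state is a dict: "t": time; "joints": joint angles; "dq": joint speeds; "joint_torque": joint torques, N m; "eef_pos": TCP position; "orientation": TCP orientation; "force": force on the tool from outside, world axes, zero at the start; "wrist_torque": the same for the moment, N m; "opening": finger opening in m.
Only numpy, scipy, OpenCV 4.12 (cv2) and the standard library are available. Lean on these libraries where they do the work, as an engineer would, in place of code of your own. Each camera call takes 0.05 s, during which the arm holds its last target. There are 200 camera calls.

## Working session

There is one attempt and no reset: what is moved stays moved. The work goes in short steps, Python scripts to look and compute and a tool call to move; the robot and the scene stay as the last step left them, time stands still between calls to the robot, and variables do not carry over. Pictures are saved under pics/ and viewed, about 8 in all and at most 12, crops included, and the job is handed in when it is done.

Besides the shell and the picture viewer there is one more tool, called after "Call:" as name(argument=value, ...), one argument or row to a line, values as JSON. servo_tool: Moves the arm, as the interface text tells. Shift numbers are shares of 0.3 m and turn numbers shares of 90 degrees, none past 1 either way. Its arguments: {"type":"object","properties":{"commands":{"type":"array","items":{"type":"number"}}},"required":["commands"]}

```bash
ls; mkdir -p pics; python3 - <<'E'
from workcell import r
import cv2,numpy as np
s=r.read_state();print(s)
for n in ["scene","side"]:
    d=r.read_camera(n);np.savez(f"{n}0.npz",**d);cv2.imwrite(f"pics/{n}0.png",d["img"][:,:,::-1]);print(n,d["mtx"],d["T"])
d=r.read_camera("wrist");np.savez("wrist0.npz",**d);cv2.imwrite("pics/wrist0.png",d["img"][:,:,::-1]);print(d["mtx"],d["hand_eye"])
E
```

```text
pics
{'t': 0.0, 'joints': array([ 2.88102725e-01,  3.59377731e-01,  1.10305877e-02, -3.57613163e-04,
       -1.22408326e+00, -2.88083185e-01]), 'dq': array([ 0.00109888, -0.00093865,  0.00053536, -0.00059454, -0.0008536 ,
       -0.00010807]), 'joint_torque': array([-8.00930356e-04, -5.82726967e+01,  2.93058443e+01,  6.99745238e+00,
        6.93249181e-03, -2.06530804e-04]), 'eef_pos': array([ 6.74499059e-01, -2.60266501e-05,  2.25614953e-01]), 'orientation': array([-7.07070382e-01,  7.07142687e-01,  5.37529046e-04, -6.37870757e-04]), 'force': array([-0.08647185, -0.755529  ,  0.55201127]), 'wrist_torque': array([0.01669322, 0.01927553, 0.04843035]), 'opening': 0.08742421955893072}
scene [[481.17009809   0.         323.59084088]
 [  0.         481.17009809 240.94607598]
 [  0.           0.           1.        ]] [[-0.89243366 -0.35092161  0.28357748  0.29791099]
 [-0.45112866  0.68469311 -0.57243189  0.59394388]
 [ 0.00671518 -0.63878742 -0.76935398  0.88387657]
 [ 0.          0.          0.          1.        ]]
side [[508.92779441   0.         329.75499721]
 [  0.         508.92779441 245.97765568]
 [  0.           0.           1.        ]] [[ 0.8406398   0.34642401 -0.41631134  1.2014328 ]
 [ 0.54123642 -0.50939684  0.6690127  -0.9126538 ]
 [ 0.01969438 -0.78772156 -0.61571655  0.91335551]
 [ 0.          0.          0.          1.        ]]
[[371.64829954   0.         325.10036207]
 [  0.         371.64829954 238.71003266]
 [  0.           0.           1.        ]] [[ 5.32620423e-04 -9.66163323e-01 -2.57930512e-01  6.93128911e-02]
 [ 9.99999858e-01  5.11190238e-04  1.50145431e-04  1.34476532e-05]
 [-1.32134484e-05 -2.57930556e-01  9.66163458e-01 -1.59096955e-01]
 [ 0.00000000e+00  0.00000000e+00  0.00000000e+00  1.00000000e+00]]
```

View pics/scene0.png

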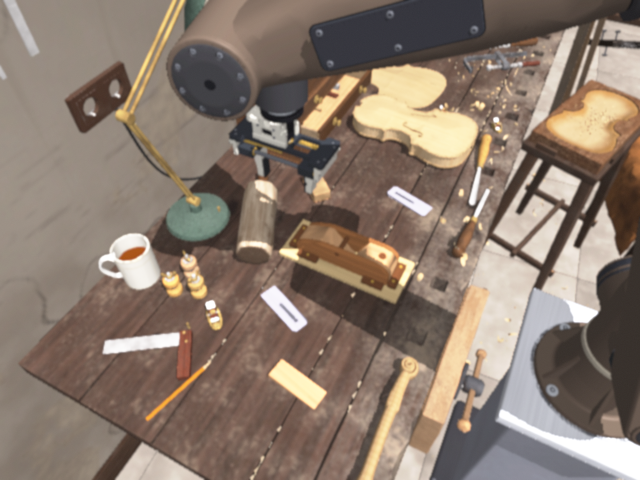

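View pics/side0.png

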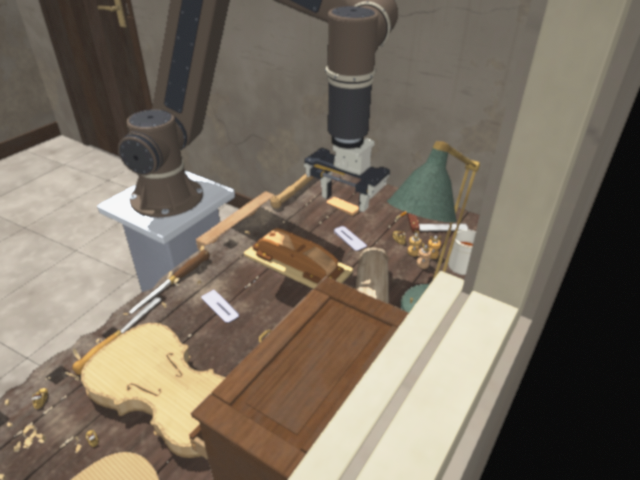

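View pics/wrist0.png

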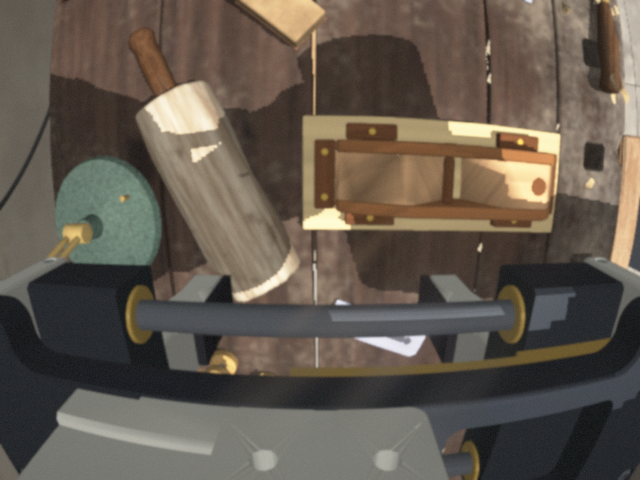

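The scene shows the plane near (350,255), an iron at (410,200) on the robot's right, the decoy iron at (283,308) and the wedge at (297,384). The mallet is at (257,220), the cork block at (318,190) and the brass plane at (214,315). Next I'll rectify close-ups of these and measure them.

```bash
cat > h.py <<'E'
import numpy as np,cv2
def cam(f):
    d=dict(np.load(f));return d
def world(d,T=None):
    T=d["T"] if T is None else T
    z=d["range_z"];v,u=np.mgrid[:480,:640]
    K=d["mtx"];p=np.stack([(u-K[0,2])/K[0,0]*z,(v-K[1,2])/K[1,1]*z,z],-1)
    return p@T[:3,:3].T+T[:3,3]
def proj(d,P):
    T=d["T"];q=(np.asarray(P)-T[:3,3])@T[:3,:3]
    K=d["mtx"];return q[...,:2]/q[...,2:]*[K[0,0],K[1,1]]+K[:2,2]
def topview(d,c,h,w,z,s=0.0005):
    # columns = +x world to right?  rows: up=+x, right=-y
    n,m=int(h/s),int(w/s)
    r,k=np.mgrid[:n,:m]
    X=c[0]+h/2-r*s;Y=c[1]+w/2-k*s
    uv=proj(d,np.stack([X,Y,np.full_like(X,z)],-1)).astype(np.float32)
    return cv2.remap(d["img"],uv[...,0],uv[...,1],cv2.INTER_CUBIC)[:,:,::-1]
E
python3 - <<'E'
from h import *
for n in ["scene","side"]:
    d=cam(n+"0.npz");W=world(d);hsv=cv2.cvtColor(d["img"],cv2.COLOR_RGB2HSV)
    ok=(d["range_z"]>0)&(W[...,2]<0.09)&(W[...,2]>-0.02)&(W[...,0]>.3)&(W[...,0]<1.)
    ms={"iron":ok&(hsv[...,1]<60)&(hsv[...,2]>150)&(W[...,2]<0.02),
        "yellow":ok&(hsv[...,0]>10)&(hsv[...,0]<28)&(hsv[...,1]>60)&(hsv[...,2]>160)}
    for k,m in ms.items():
        c,l,st,ce=cv2.connectedComponentsWithStats(m.astype(np.uint8))
        for i in range(1,c):
            if st[i,4]<200: continue
            P=W[l==i];R=cv2.minAreaRect((P[:,:2]*1000).astype(np.float32))
            print(n,k,ce[i].round(),st[i,4],"rect",np.round(R[0],1),np.round(R[1],1),round(R[2],1),"z",np.percentile(P[:,2],[5,50,95]).round(4))
E
```

```text
scene iron [545.  49.] 314 rect [  330.2 -1227. ] [268.7  59.7] 89.9 z [-0.0042 -0.0007  0.0029]
scene iron [523.  86.] 629 rect [ 348.6 -969.8] [104. 282.] 3.7 z [-0.004   0.0001  0.0116]
scene iron [505. 147.] 434 rect [ 325.8 -627.3] [231.8  51.8] 89.8 z [-0.0035 -0.0001  0.003 ]
scene iron [475. 187.] 245 rect [ 351.7 -424.2] [ 18.8 160.5] 6.6 z [-0.002   0.0052  0.0107]
scene iron [482. 202.] 248 rect [ 317.4 -362.2] [ 31.4 143. ] 5.0 z [-0.0027  0.0023  0.0135]
scene iron [413. 203.] 739 rect [ 470.  -283.2] [ 79.2 162.9] 65.6 z [-0.001   0.0045  0.0079]
scene iron [451. 224.] 381 rect [ 371.2 -257.5] [50.9 97.2] 2.1 z [-0.0028  0.0002  0.0031]
scene iron [438. 283.] 914 rect [347.4 -87.8] [148.6  94.7] 90.0 z [-0.0025  0.0004  0.0033]
scene iron [145. 282.] 221 rect [923.4 224.7] [76.8 39.5] 51.4 z [-0.0003  0.0093  0.019 ]
scene iron [284. 308.] 999 rect [618.  141.3] [ 44.7 128.9] 65.9 z [0.0004 0.0055 0.0085]
scene iron [141. 343.] 1107 rect [829.2 343. ] [157.1  41.9] 32.1 z [0.0003 0.0097 0.0126]
scene iron [364. 413.] 399 rect [369.7 264.2] [70.5 34.2] 83.7 z [-0.002   0
[... 1342 characters left out ...]
 470.  -285.2] [ 74.2 157.1] 66.0 z [-0.0003  0.0055  0.0094]
side iron [139. 315.] 231 rect [ 346.5 -415.8] [ 26.8 135.4] 5.2 z [0.0001 0.0066 0.0116]
side yellow [288. 189.] 211 rect [324.8 235.2] [ 34.4 195.8] 3.7 z [0.028  0.0334 0.0381]
side yellow [342. 205.] 296 rect [503.  282.5] [ 63.1 124.8] 81.6 z [0.0024 0.0106 0.0163]
side yellow [274. 238.] 239 rect [482.1 -45.5] [55.1 69.4] 86.5 z [0.0627 0.0679 0.0709]
side yellow [264. 260.] 312 rect [472.8 -85.9] [ 43.2 165.9] 81.6 z [0.0041 0.0127 0.0164]
side yellow [148. 377.] 9503 rect [ 542.4 -539.3] [224.9 438.5] 79.4 z [0.0289 0.0528 0.0616]
side yellow [119. 468.] 1666 rect [ 622.9 -700.9] [155.9  56.3] 33.6 z [0.0039 0.0067 0.0097]
```

```bash
python3 - <<'E'
from h import *
a=cam("scene0.npz");b=cam("side0.npz")
row=[]
for d in(a,b):
    t=[topview(d,(.470,-.284),.2,.13,.005),topview(d,(.505,.278),.2,.13,.009),topview(d,(.552,-.05),.3,.13,.068,.00075)]
    t=[cv2.resize(x,(260,400)) for x in t]
    row.append(np.hstack(t))
cv2.imwrite("pics/top.png",cv2.resize(np.vstack(row),(780,600*800//800)) if 0 else np.hstack([np.vstack(row)])[:, :])
I=np.vstack(row);cv2.imwrite("pics/top.png",cv2.resize(I,(585,600),interpolation=cv2.INTER_AREA))
E
```

```text
(no output)
```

View pics/top.png

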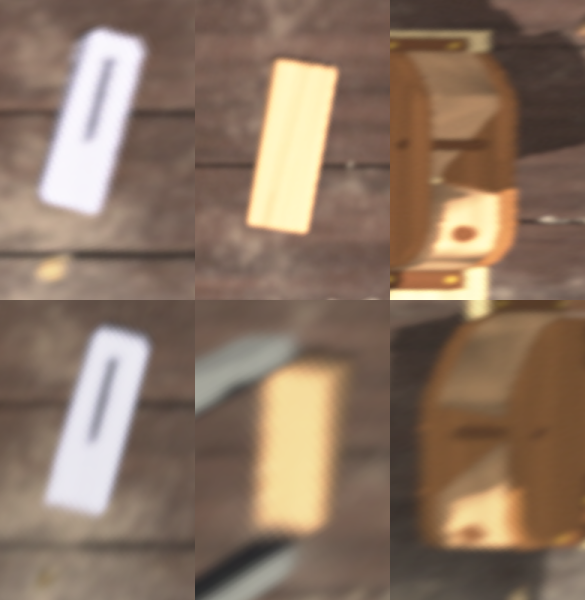

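The rectified views show the iron's clipped butt pointing away from the robot at (115,30), with its edge at (70,205). The wedge runs from (305,65) to (278,230), and its pin and throat are visible in the plane. Next I'll measure the poses.

```bash
cat >> h.py <<'E'
from scipy.spatial.transform import Rotation as Ro
def toolT(s):
    T=np.eye(4);T[:3,:3]=Ro.from_quat(s["orientation"]).as_matrix();T[:3,3]=s["eef_pos"];return T
def wrays(d,uv):
    q=cv2.fisheye.undistortPoints(np.asarray(uv,np.float64).reshape(-1,1,2),d["mtx"],np.zeros(4))[:,0]
    return np.c_[q,np.ones(len(q))]
def wworld(d,T):
    v,u=np.mgrid[:480,:640];q=wrays(d,np.stack([u,v],-1))
    p=q*d["range_z"].reshape(-1,1);M=T@d["hand_eye"]
    return (p@M[:3,:3].T+M[:3,3]).reshape(480,640,3)
def wplane(d,T,uv,z):
    M=T@d["hand_eye"];q=wrays(d,uv)@M[:3,:3].T
    return M[:3,3]+q*((z-M[2,3])/q[:,2])[:,None]
def whitten(d,T,P):
    M=np.linalg.inv(T@d["hand_eye"]);c=np.asarray(P)@M[:3,:3].T+M[:3,3]
    return cv2.fisheye.projectPoints(c.reshape(-1,1,3),np.zeros(3),np.zeros(3),d["mtx"],np.zeros(4))[0][:,0]
E
python3 - <<'E'
from h import *
def fitrect(d,c,z,hw):  # brightness mask in rectified view
    t=topview(d,c,.2,.13,z);
    return t
for n in["scene","side"]:
    d=cam(n+"0.npz")
    for nm,c,z in[("iron",(.470,-.284),.005),("wedge",(.505,.278),.009)]:
        t=topview(d,c,.2,.13,z);hsv=cv2.cvtColor(t,cv2.COLOR_BGR2HSV)
        m=(hsv[...,2]>140)&((hsv[...,1]<60) if nm=="iron" else (hsv[...,0]>8)&(hsv[...,0]<30))
        m=cv2.morphologyEx(m.astype(np.uint8),cv2.MORPH_OPEN,np.ones((9,9)))
        k=max(cv2.findContours(m,0,2)[0],key=cv2.contourArea);R=cv2.minAreaRect(cv2.convexHull(k))
        b=cv2.boxPoints(R);W=np.c_[c[0]+.1-b[:,1]*.0005,c[1]+.065-b[:,0]*.0005]
        e=W[1]-W[0] if np.linalg.norm(W[1]-W[0])>np.linalg.norm(W[2]-W[1]) else W[2]-W[1]
        e=e*np.sign(e[0]);print(n,nm,W.mean(0).round(4),"size",np.round(np.array(R[1])*.5,1),"yaw",np.degrees(np.arctan2(e[1],e[0])).round(2))
        if nm=="wedge":
            Wd=world(d);ok=(abs(Wd[...,0]-c[0])<.08)&(abs(Wd[...,1]-c[1])<.05)
            h2=cv2.cvtColor(d["img"],cv2.COLOR_RGB2HSV);ok&=(h2[...,0]>8)&(h2[...,0]<30)&(h2[...,2]>160)
            P=Wd[ok];u=(P[:,:2]-W.mean(0))@(e/np.linalg.norm(e));s=abs(u)<.045;print("slope z along +x",np.polyfit(u[s],P[s,2],1))
d=cam("wrist0.npz");s={"eef_pos":np.array([6.74499059e-01,-2.6e-05,2.25614953e-01]),"orientation":np.array([-7.07070382e-01,7.07142687e-01,5.37529046e-04,-6.37870757e-04])}
T=toolT(s);W=wworld(d,T)
ok=(d["range_z"]>0)&(abs(W[...,0]-.55)<.16)&(W[...,1]<.02)&(W[...,1]>-.13)
def rect(m,l):
    m=cv2.morphologyEx(m.astype(np.uint8),cv2.MORPH_OPEN,np.ones((3,3)));c,L,st,_=cv2.connectedComponentsWithStats(m)
    i=1+np.argmax(st[1:,4]);P=W[L==i];R=cv2.minAreaRect((P[:,:2]*1000).astype(np.float32))
    print(l,st[i],R,P[:,2].mean(),np.percentile(P[:,:2],[1,99],axis=0))
rect(ok&(W[...,2]>.025),"body")
hsv=cv2.cvtColor(d["img"],cv2.COLOR_RGB2HSV)
rect(ok&(W[...,2]>.006),"board+body")
# pin profile along image row through throat
for v in(176,184):print([(u,d["img"][v,u].tolist(),W[v,u].round(3).tolist()) for u in range(430,470,3)])
E
```

```text
scene iron [ 0.4883 -0.2787] size [ 53.1 128.1] yaw -14.51
scene wedge [0.4973 0.2834] size [ 58.4 142.6] yaw -15.04
slope z along +x [0.08360665 0.0083647 ]
side iron [ 0.481  -0.2805] size [ 66.1 143.3] yaw -5.38
side wedge [0.5065 0.2761] size [ 57.7 117. ] yaw -4.95
slope z along +x [0.07506484 0.01054388]
body [  121   257   519   223 70629] ((644.35400390625, -9.020729064941406), (130.62789916992188, 60.61484909057617), 1.1512001752853394) 0.32261058921435976 [[ 0.59006526 -0.0392293 ]
 [ 0.7083065   0.01690279]]
board+body [  121   257   519   223 70629] ((644.35400390625, -9.020729064941406), (130.62789916992188, 60.61484909057617), 1.1512001752853394) 0.32261058921435976 [[ 0.59006526 -0.0392293 ]
 [ 0.7083065   0.01690279]]
[(430, [149, 119, 88], [0.576, -0.04, 0.047]), (433, [152, 121, 88], [0.572, -0.04, 0.044]), (436, [154, 125, 93], [0.568, -0.039, 0.041]), (439, [147, 117, 88], [0.563, -0.039, 0.035]), (442, [117, 92, 67], [0.559, -0.039, 0.029]), (445, [81, 56, 36], [0.565, -0.041, 0.058]), (448, [85, 56, 40], [0.563, -0.042, 0.062]), (451, [86, 55, 38], [0.561, -0.04
[... 235 characters left out ...]
0.022]), (469, [121, 98, 71], [0.528, -0.039, 0.026])]
[(430, [149, 118, 87], [0.576, -0.032, 0.047]), (433, [145, 113, 84], [0.572, -0.032, 0.044]), (436, [144, 114, 85], [0.567, -0.031, 0.039]), (439, [140, 111, 82], [0.563, -0.031, 0.035]), (442, [109, 85, 61], [0.558, -0.031, 0.029]), (445, [77, 52, 33], [0.565, -0.034, 0.059]), (448, [86, 60, 39], [0.563, -0.034, 0.061]), (451, [86, 57, 39], [0.56, -0.034, 0.062]), (454, [155, 137, 101], [0.539, -0.029, 0.013]), (457, [169, 150, 111], [0.535, -0.029, 0.011]), (460, [151, 126, 94], [0.533, -0.03, 0.013]), (463, [112, 89, 67], [0.532, -0.03, 0.02]), (466, [116, 91, 68], [0.53, -0.031, 0.025]), (469, [118, 94, 71], [0.528, -0.031, 0.028])]
```

Call:
servo_tool(
  commands=[0.98,0.54,0.35,0,0,1,70,0.98,0.54,0.35,0,0,1,70,0.98,0.54,0.35,0,0,1,70,0.98,0.54,0.35,0,0,1,70,0.98,0.54,0.35,0,0,1,70,0.98,0.54,0.35,0,0,1,70,0.98,0.54,0.35,0,0,1,70,0.98,0.54,0.35,0,0,1,70],
)

```text
t: 0.82
eef_pos: [0.5201, -0.28, 0.1266]
orientation: [-0.279, 0.96, -0.0, 0.0]
force: [0.9, -0.1, -0.4]
opening: 0.0702
```

Call:
servo_tool(
  commands=[0.048,-0.025,0,0,0,0.523,70,0.048,-0.025,0,0,0,0.523,70,0.048,-0.025,0,0,0,0.523,70,0.048,-0.025,0,0,0,0.523,70,0.048,-0.025,0,0,0,0.523,70,0.048,-0.025,0,0,0,0.523,70,0.048,-0.025,0,0,0,0.523,70,0.048,-0.025,0,0,0,0.523,70],
)

```text
t: 1.48
eef_pos: [0.5132, -0.2927, 0.1268]
orientation: [0.127, 0.992, 0.0, -0.0]
force: [-0.0, -0.5, -0.6]
opening: 0.0701
```

```bash
cat > snap.py <<'E'
import sys,cv2,pickle
from workcell import r
def snap(n):
    s=r.read_state();d=r.read_camera("wrist");pickle.dump((s,d),open(n+".pkl","wb"));cv2.imwrite(f"pics/{n}.png",d["img"][:,:,::-1]);return s,d
E
python3 - <<'E'
from snap import *;from h import *
s,d=snap("w1");T=toolT(s);print(s["eef_pos"],T[:3,:3].round(3).tolist(),s["force"])
hsv=cv2.cvtColor(d["img"],cv2.COLOR_RGB2HSV);m=((hsv[...,1]<60)&(hsv[...,2]>140)).astype(np.uint8)
m=cv2.morphologyEx(m,cv2.MORPH_OPEN,np.ones((5,5)))
for k in cv2.findContours(m,0,2)[0]:
    if cv2.contourArea(k)<500: continue
    P=wplane(d,T,k[:,0].astype(float),.005);R=cv2.minAreaRect((P[:,:2]*1000).astype(np.float32));print(k[:,0].mean(0),R)
E
```

```text
[ 0.51318296 -0.29269791  0.12683913] [[-0.968, 0.251, -0.0], [0.251, 0.968, 0.0], [0.0, 0.0, -1.0]] [-0.01034084 -0.5399537  -0.55411146]
[206.78534031 434.12565445] ((719.4188232421875, -518.6650390625), (612.8943481445312, 172.36004638671875), 82.14262390136719)
[327.38418079 320.29378531] ((589.2451171875, -311.1201171875), (280.7896728515625, 16.415346145629883), 75.3968505859375)
[ 28.15730337 272.93258427] ((475.24041748046875, -608.845703125), (14.693531036376953, 122.8510971069336), 6.463284969329834)
[330.80451128 140.73684211] ((476.82025146484375, -278.4403991699219), (41.12458801269531, 146.01998901367188), 75.3194580078125)
[141.71980676  77.81642512] ((349.6503601074219, -417.2518615722656), (15.159380912780762, 144.23524475097656), 5.329286575317383)
[334.63414634  35.59756098] ((365.6361999511719, -245.94552612304688), (42.20417404174805, 36.77399826049805), 75.66692352294922)
[179.83417085  25.59798995] ((319.42889404296875, -360.2155456542969), (10.26096248626709, 118.53196716308594), 0.6723876595497131)
[78.95762712 18.27118644] ((264.1278076171875, -465.0920715332031), (154.42098999023438, 41.41259765625), 61.134830474853516)
```

View pics/w1.png

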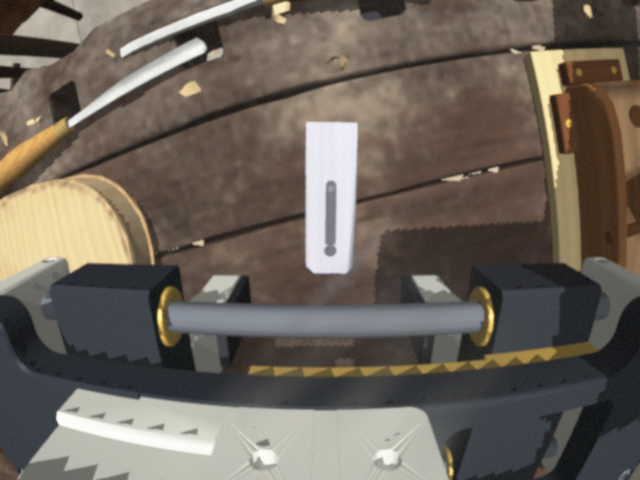

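The wrist view shows the iron straight ahead, with its cutting edge at row 122 (columns 306–358) and its clipped butt at row 273.

```bash
python3 - <<'E'
from h import *;import pickle
s,d=pickle.load(open("w1.pkl","rb"));T=toolT(s)
P=wplane(d,T,[(306,122),(358,122),(305.5,200),(356,200),(310,273),(351,273),(330,273)],.005);print(P.round(4))
print("tool",((P-T[:3,3])@T[:3,:3]).round(4))
E
```

```text
[[ 0.428  -0.2854  0.005 ]
 [ 0.4376 -0.2478  0.005 ]
 [ 0.4853 -0.301   0.005 ]
 [ 0.4949 -0.2636  0.005 ]
 [ 0.5432 -0.3131  0.005 ]
 [ 0.5516 -0.2811  0.005 ]
 [ 0.5473 -0.2975  0.005 ]]
tool [[ 0.0843 -0.0143  0.1219]
 [ 0.0844  0.0245  0.1219]
 [ 0.0249 -0.015   0.1218]
 [ 0.0249  0.0236  0.1219]
 [-0.0343 -0.0122  0.1218]
 [-0.0343  0.0208  0.1218]
 [-0.0343  0.0039  0.1218]]
```

Call:
servo_tool(
  commands=[-0.043,0.0155,0.2,0,0,0,60,-0.043,0.0155,0.33,0,0,0,60,-0.043,0.0155,0.414,0,0,0,60,-0.043,0.0155,0.414,0,0,0,60,-0.043,0.0155,0.414,0,0,0,60,-0.043,0.0155,0.414,0,0,0,30,-0.043,0.0155,0.414,0,0,0,30,-0.043,0.0155,0.414,0,0,0,30],
)

```text
t: 2.2
eef_pos: [0.527, -0.2915, 0.003]
orientation: [0.125, 0.992, 0.0, 0.0]
force: [-0.7, 0.1, -0.1]
opening: 0.0454
```

Call:
servo_tool(
  commands=[0,0,0.006,0,0,0,45,0,0,0.006,0,0,0,30,0,0,0.006,0,0,0,30,0,0,0.006,0,0,0,30,0,0,0.006,0,0,0,30,0,0,0.006,0,0,0,30],
)

```text
t: 2.7
eef_pos: [0.527, -0.2914, 0.0011]
orientation: [0.125, 0.992, -0.0, -0.0]
force: [-0.6, -0.6, 0.1]
opening: 0.0372
```

```bash
python3 - <<'E'
from h import *
d=cam("wrist0.npz");s={"eef_pos":np.array([6.74499059e-01,-2.6e-05,2.25614953e-01]),"orientation":np.array([-7.07070382e-01,7.07142687e-01,5.37529046e-04,-6.37870757e-04])}
T=toolT(s)
c=[(303,115),(560,130),(553,233),(303,231)]
print("board",wplane(d,T,c,.012).round(4).tolist())
g=cv2.cvtColor(d["img"],cv2.COLOR_RGB2GRAY)
big=cv2.resize(d["img"][105:240,295:565],None,fx=2.9,fy=2.9,interpolation=cv2.INTER_CUBIC);cv2.imwrite("pics/pl.png",big[:,:,::-1])
E
```

```text
board [[0.696, -0.0964, 0.012], [0.4061, -0.0982, 0.012], [0.4035, 0.0231, 0.012], [0.6969, 0.0219, 0.012]]
```

View pics/pl.png

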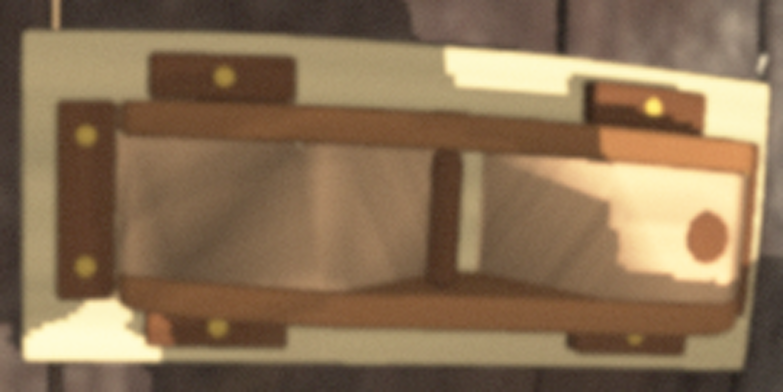

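Call:
servo_tool(
  commands=[0,0,-0.13,0,0,0,30,0,0,-0.26,0,0,-0.06,30,0,0,-0.39,0,0,-0.12,30,-0.08,0.13,-0.487,0,0,-0.16,30,-0.11,0.26,-0.487,0,0,-0.16,30,-0.14,0.39,-0.487,0,0,-0.16,30,-0.17,0.52,-0.487,0,0,-0.16,30,-0.2,0.65,-0.487,0,0,-0.16,30],
)

```text
t: 3.37
eef_pos: [0.6322, -0.1192, 0.1475]
orientation: [0.0, 1.0, 0.0, 0.0]
force: [1.1, -0.3, -1.6]
opening: 0.0374
```

Call:
servo_tool(
  commands=[-0.05,0.14,0,0,-0.07,0,30,-0.097,0.272,0,0,-0.15,0,30,-0.097,0.272,0,0,-0.23,0,30,-0.097,0.272,0,0,-0.31,0,30,-0.097,0.272,0,0,-0.39,0,30,-0.097,0.272,0,0,-0.46,0,30,-0.097,0.272,0,0,-0.5,0,30,-0.097,0.272,0,0,-0.5,0,30],
)

```text
t: 4.03
eef_pos: [0.7022, -0.1001, 0.2058]
orientation: [0.002, 0.958, -0.051, 0.282]
force: [1.2, -1.3, 0.6]
opening: 0.0374
```

```bash
python3 - <<'E'
from snap import *;from h import *
s,d=snap("w2");T=toolT(s);print(s["eef_pos"],T[:3,:3].round(3).tolist(),s["force"])
for n in["scene","side"]: np.savez(n+"2.npz",**r.read_camera(n))
E
```

```text
[ 0.70222839 -0.10006907  0.20583045] [[-0.841, 0.033, 0.54], [-0.025, 0.995, -0.1], [-0.541, -0.097, -0.836]] [ 1.24130733 -1.3375813   0.62725514]
```

View pics/w2.png

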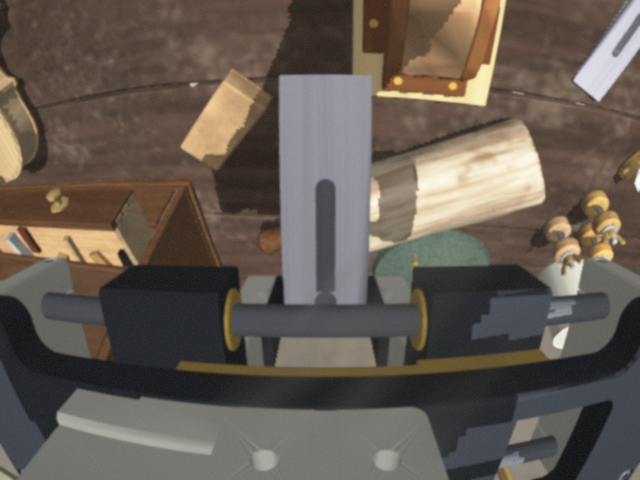

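```bash
python3 - <<'E'
from workcell import r
s=r.read_state();print(s["joints"].round(3),s["dq"].round(3),s["eef_pos"])
E
```

```text
[ 0.043  0.137 -0.801  1.108 -0.141 -2.689] [ 0.033  0.018  0.017 -0.134 -0.028  0.049] [ 0.7017998  -0.10320005  0.20616334]
```

Call:
servo_tool(
  commands=[0,0,0,0,0,0,30],
)

```text
t: 4.27
eef_pos: [0.7021, -0.1025, 0.2056]
orientation: [0.004, 0.958, -0.052, 0.281]
force: [-0.9, 0.3, -1.1]
opening: 0.0373
```

```bash
python3 - <<'E'
from workcell import r
s=r.read_state();print(s["joints"].round(3),s["dq"].round(3),s["eef_pos"],s["orientation"].round(3))
E
```

```text
[ 0.045  0.138 -0.8    1.104 -0.141 -2.688] [ 0.021  0.011  0.007 -0.007  0.004 -0.003] [ 0.70210049 -0.10247784  0.2055861 ] [ 0.004  0.958 -0.052  0.281]
```

```bash
cat > fk.py <<'E'
import numpy as np
from scipy.spatial.transform import Rotation as Ro
from scipy.optimize import least_squares
Ry=lambda a:Ro.from_euler("y",a).as_matrix();Rz=lambda a:Ro.from_euler("z",a).as_matrix();Rx=lambda a:Ro.from_euler("x",a).as_matrix()
def fk(q,p,s4=1,s6=1):
    a1,z1,a2,a3,e,b,L,b2=p
    R=Rz(q[0]);x=R@[a1,b,z1]
    x=x+R@Ry(q[1])@[0,0,a2]
    R=R@Ry(q[1]-q[2]);x=x+R@[a3,0,e]
    R=R@Rx(s4*q[3])@Ry(-q[4]);x=x+R@[L,b2,0]
    return x,R   # R x-axis= tool z
E
python3 - <<'E'
from fk import *;import pickle
from workcell import r
D=[(np.array([.2881,.35938,.01103,-.00036,-1.22408,-.28808]),np.array([.674499,0,.225615]),Ro.from_quat([-.70707,.70714,.00054,-.00064]).as_matrix())]
for n in["w1","w2"]:
    s,_=pickle.load(open(n+".pkl","rb"));D.append((s["joints"],s["eef_pos"],Ro.from_quat(s["orientation"]).as_matrix()))
s=r.read_state();D.append((s["joints"],s["eef_pos"],Ro.from_quat(s["orientation"]).as_matrix()))
for s4 in(1,-1):
    for q,x,R in D: print(s4,fk(q,[0]*8,s4)[1][:,0].round(3),R[:,2].round(3),q.round(3))
    f=lambda p:np.concatenate([np.r_[fk(q,p,s4)[0]-x] for q,x,R in D]+[.001*(p-[0,.4,.45,.45,0,-.1,.3,-.1])])
    o=least_squares(f,[0,.4,.45,.45,0,-.1,.3,-.1]);print(s4,o.x.round(3),abs(o.fun[:-8]).max())
E
```

```text
1 [-0.001 -0.001 -1.   ] [-0.002 -0.    -1.   ] [ 0.288  0.359  0.011 -0.    -1.224 -0.288]
1 [-0. -0. -1.] [-0.  0. -1.] [-0.188  0.305 -0.311 -0.    -0.955 -1.637]
1 [ 0.53   0.146 -0.836] [ 0.54  -0.1   -0.836] [ 0.043  0.137 -0.804  1.119 -0.137 -2.698]
1 [ 0.527  0.15  -0.836] [ 0.539 -0.102 -0.836] [ 0.045  0.138 -0.8    1.104 -0.141 -2.688]
1 [-0.454 -0.716  1.766  0.428  0.233 -0.26   0.784  0.068] 0.003554017998751574
-1 [-0.002 -0.    -1.   ] [-0.002 -0.    -1.   ] [ 0.288  0.359  0.011 -0.    -1.224 -0.288]
-1 [-0.  0. -1.] [-0.  0. -1.] [-0.188  0.305 -0.311 -0.    -0.955 -1.637]
-1 [ 0.54  -0.1   -0.836] [ 0.54  -0.1   -0.836] [ 0.043  0.137 -0.804  1.119 -0.137 -2.698]
-1 [ 0.539 -0.102 -0.836] [ 0.539 -0.102 -0.836] [ 0.045  0.138 -0.8    1.104 -0.141 -2.688]
-1 [ 0.001  0.201  0.6    0.464 -0.    -0.     0.378 -0.192] 1.7391005211447874e-05
```

```bash
cat >> fk.py <<'E'
P=[0.001,.201,.6,.464,0,0,.378,-.192]
lo=np.array([-3.07,-1.43,-1.02,-3.03,-3.05]);hi=np.array([3.07,2.12,1.25,1.67,-.02])
def ik(x,tz):
    best=None
    for g in([0.1,.3,-.3,0.,-.8],[.1,.3,-.6,-1.5,-.5],[.1,.3,-.6,1.2,-.5],[.1,.5,-.3,-2.8,-.5],[-.4,.5,-.3,-2.8,-.5]):
        o=least_squares(lambda q:np.r_[fk(q,P,-1)[0]-x,.3*(fk(q,P,-1)[1][:,0]-tz)],g,bounds=(lo,hi))
        if best is None or o.cost<best.cost-1e-9:best=o
    return best
E
python3 - <<'E'
from fk import *
h0=np.array([.532+.0453,-.0375,.0502]);u=np.array([1,0,1])/2**.5
g=h0+.038*u
for a in(45,40,35,30,25,20,10,0):
    tz=np.array([np.sin(np.radians(a)),0,-np.cos(np.radians(a))])
    for ret in(0,.09):
        o=ik(g+ret*u,tz);print(a,ret,o.x.round(2),"err",np.abs(o.fun).max().round(4))
E
```

```text
45 0 [-0.02  0.2  -0.55 -1.38 -0.02] err 0.0057
45 0.09 [ 0.09  0.19 -0.5  -0.95 -0.02] err 0.0254
40 0 [ 0.05  0.22 -0.57 -1.14 -0.02] err 0.0167
40 0.09 [ 0.22  0.18 -0.69 -0.   -0.02] err 0.0404
35 0 [ 0.22  0.22 -0.71 -0.33 -0.02] err 0.04
35 0.09 [ 0.16  0.16 -0.84  0.76 -0.04] err 0.0189
30 0 [ 0.23  0.19 -0.87  0.45 -0.05] err 0.0244
30 0.09 [ 0.08  0.17 -0.89  1.16 -0.03] err 0.0057
25 0 [ 0.16  0.19 -0.95  0.92 -0.05] err 0.0107
25 0.09 [ 0.28  0.2  -0.67  0.4  -0.3 ] err 0.0
20 0 [ 0.29  0.22 -0.81  0.45 -0.23] err 0.0
20 0.09 [ 0.29  0.23 -0.52  0.21 -0.49] err 0.0
10 0 [ 0.29  0.29 -0.52  0.09 -0.59] err 0.0
10 0.09 [ 0.26  0.31 -0.3   0.06 -0.79] err 0.0
0 0 [ 0.26  0.38 -0.33 -0.   -0.86] err 0.0
0 0.09 [ 0.24  0.41 -0.12  0.   -1.04] err 0.0
```

```bash
python3 - <<'E'
from fk import *
hi[4]=0.
rng=np.random.default_rng(0)
def allik(x,tz,n=60):
    S=[]
    for k in range(n):
        g=lo*0+np.r_[rng.uniform(-.6,.6),rng.uniform(-.2,1),rng.uniform(-1,.6),rng.uniform(-3,1.6),rng.uniform(-1.5,-.05)]
        o=least_squares(lambda q:np.r_[fk(q,P,-1)[0]-x,.3*(fk(q,P,-1)[1][:,0]-tz)],g,bounds=(lo,hi))
        if abs(o.fun).max()<3e-4 and not any(np.abs(o.x-s).max()<.05 for s in S):S.append(o.x)
    return S
h0=np.array([.532+.0453,-.0375,.0502]);u=np.array([1,0,1])/2**.5;g=h0+.038*u
for a in(45,38,32,26,22):
    tz=np.array([np.sin(np.radians(a)),0,-np.cos(np.radians(a))])
    for ret in(0,.09): print(a,ret,[s.round(2).tolist() for s in allik(g+ret*u,tz)])
for a in(-20,-30,-40,-45):
    c,s_=np.cos(np.radians(a)),np.sin(np.radians(a))
    print("bench",a,[s.round(2).tolist() for s in allik(np.array([.527,-.29,.006]),np.array([s_*.97,-s_*.25,-c]),20)],
     "mid",[s.round(2).tolist() for s in allik(np.array([.60,-.04,.016]),np.array([s_,0,-c]),20)])
E
```

```text
45 0 []
45 0.09 []
38 0 []
38 0.09 []
32 0 []
32 0.09 []
26 0 []
26 0.09 [[0.27, 0.19, -0.71, 0.48, -0.26]]
22 0 []
22 0.09 [[0.29, 0.22, -0.57, 0.26, -0.42]]
bench -20 [[-0.19, 0.65, -0.1, -0.02, -1.17]] mid [[0.21, 0.64, -0.06, -0.08, -1.21]]
bench -30 [[-0.2, 0.76, 0.05, -0.03, -1.39]] mid [[0.19, 0.75, 0.1, -0.1, -1.43]]
bench -40 [[-0.2, 0.87, 0.19, -0.03, -1.6]] mid [[0.18, 0.86, 0.25, -0.12, -1.64]]
bench -45 [[-0.2, 0.92, 0.26, -0.04, -1.7]] mid [[0.18, 0.92, 0.32, -0.13, -1.75]]
```

```bash
cat > mv.py <<'E'
import sys;from h import *;from workcell import r
# args: x y z pitch_deg yaw_deg -> shares from the present pose (tool z tilts toward +x by pitch)
def targ(a,psi):
    a=np.radians(a);R=np.array([[-np.cos(a),0,np.sin(a)],[0,1,0],[-np.sin(a),0,-np.cos(a)]])
    return Ro.from_euler("z",psi,degrees=True).as_matrix()@R
def main(v):
    s=r.read_state();T=toolT(s);R=T[:3,:3]
    sh=R.T@(np.array(v[:3])-T[:3,3])/.3;w=Ro.from_matrix(R.T@targ(v[3],v[4])).as_rotvec()/(np.pi/2)
    print("at",s["eef_pos"].round(4),"j",s["joints"].round(2),"F",s["force"].round(1),"->",sh.round(4),w.round(4))
if __name__=="__main__":
    a=list(map(float,sys.argv[1:]))
    for i in range(0,len(a),5): main(a[i:i+5])
E
python3 mv.py .60 -.21 .16 0 0 .53 -.21 .05 0 0
```

```text
at [ 0.7021 -0.1025  0.2056] j [ 0.04  0.14 -0.8   1.1  -0.14 -2.69] F [-0.9  0.3 -1.1] -> [ 0.3759 -0.3545 -0.0198] [-0.0669  0.3633 -0.0056]
at [ 0.7021 -0.1025  0.2056] j [ 0.04  0.14 -0.8   1.1  -0.14 -2.69] F [-0.9  0.3 -1.1] -> [ 0.7701 -0.3278  0.1611] [-0.0669  0.3633 -0.0056]
```

Call:
servo_tool(
  commands=[0.05,-0.05,0,-0.01,0.07,0,30,0.12,-0.12,0,-0.03,0.15,0,30,0.22,-0.2,0,-0.045,0.23,-0.003,30,0.3,-0.28,0,-0.06,0.31,-0.005,30,0.4,-0.33,0.02,-0.067,0.363,-0.006,30,0.5,-0.33,0.06,-0.067,0.363,-0.006,30,0.62,-0.33,0.11,-0.067,0.363,-0.006,30,0.73,-0.33,0.15,-0.067,0.363,-0.006,30],
)

```text
t: 4.93
eef_pos: [0.5627, -0.2025, 0.0853]
orientation: [-0.003, 1.0, 0.004, 0.0]
force: [1.3, -0.7, -2.3]
opening: 0.0372
```

```bash
python3 mv.py .53 -.21 .0025 0 0
```

```text
at [ 0.5627 -0.2025  0.0853] j [-0.02  0.36 -0.33 -0.01 -0.88 -1.53] F [ 1.3 -0.7 -2.3] -> [ 0.1092 -0.0263  0.2759] [0.0045 0.0001 0.0041]
```

Call:
servo_tool(
  commands=[0.1,-0.026,0.12,0.0045,0,0.004,30,0.1,-0.026,0.22,0.0045,0,0.004,30,0.1,-0.026,0.26,0.0045,0,0.004,30,0.1,-0.026,0.27,0.0045,0,0.004,30,0.1,-0.026,0.27,0.0045,0,0.004,30,0.1,-0.026,0.27,0.0045,0,0.004,55,0.1,-0.026,0.27,0.0045,0,0.004,55,0.1,-0.026,0.27,0.0045,0,0.004,55],
)

```text
t: 5.6
eef_pos: [0.5323, -0.2134, 0.0059]
orientation: [0.001, 1.0, -0.004, 0.002]
force: [-0.0, -0.4, 0.1]
opening: 0.0512
```

```bash
python3 mv.py .53 -.21 .1 -30 0
```

```text
at [ 0.5323 -0.2134  0.0059] j [-0.03  0.43 -0.48  0.01 -0.66 -1.55] F [-0.  -0.4  0.1] -> [ 0.0063  0.009  -0.3136] [-0.0046  0.3361 -0.0025]
```

Call:
servo_tool(
  commands=[0,0.01,-0.12,0,0,0,60,0,0.01,-0.24,0,0.06,0,60,0,0.01,-0.3,0,0.14,0,60,0,0.01,-0.3,0,0.22,0,60,0,0.01,-0.3,0,0.3,0,60,0,0.01,-0.3,-0.004,0.336,-0.002,60,0,0.01,-0.3,-0.004,0.336,-0.002,60,0,0.01,-0.3,-0.004,0.336,-0.002,60],
)

```text
t: 6.27
eef_pos: [0.5313, -0.2099, 0.0934]
orientation: [0.001, 0.966, -0.0, -0.26]
force: [0.3, -0.5, -0.1]
opening: 0.06
```

```bash
cat > findiron.py <<'E'
from snap import *;from h import *
def find(n,z):
    s,d=snap(n);T=toolT(s);print(s["eef_pos"],Ro.from_matrix(T[:3,:3]).as_matrix().round(3).tolist())
    hsv=cv2.cvtColor(d["img"],cv2.COLOR_RGB2HSV);m=((hsv[...,1]<60)&(hsv[...,2]>130)).astype(np.uint8);m[270:]=0
    m=cv2.morphologyEx(m,cv2.MORPH_OPEN,np.ones((3,3)))
    for k in cv2.findContours(m,0,2)[0]:
        if cv2.contourArea(k)<800: continue
        P=wplane(d,T,k[:,0].astype(float),z);R=cv2.minAreaRect((P[:,:2]*1000).astype(np.float32))
        if 25<min(R[1])<60:print(k[:,0].min(0),k[:,0].max(0),R,P[:,:2].min(0),P[:,:2].max(0))
E
python3 -c "
from findiron import *
find('w3',.005)"
```

```text
[ 0.5312713  -0.20988002  0.09340736] [[-0.864, 0.001, -0.503], [0.001, 1.0, -0.0], [0.503, -0.001, -0.864]]
[295 178] [349 269] ((466.8660583496094, -212.77525329589844), (70.86540222167969, 40.628990173339844), 0.0018134663114324212) [ 0.43143381 -0.23309076] [ 0.50229935 -0.19246176]
[255  94] [309 124] ((365.3871765136719, -245.63485717773438), (45.13045120239258, 31.299739837646484), 86.27175903320312) [ 0.34953721 -0.26890784] [ 0.38178532 -0.22343693]
```

View pics/w3.png

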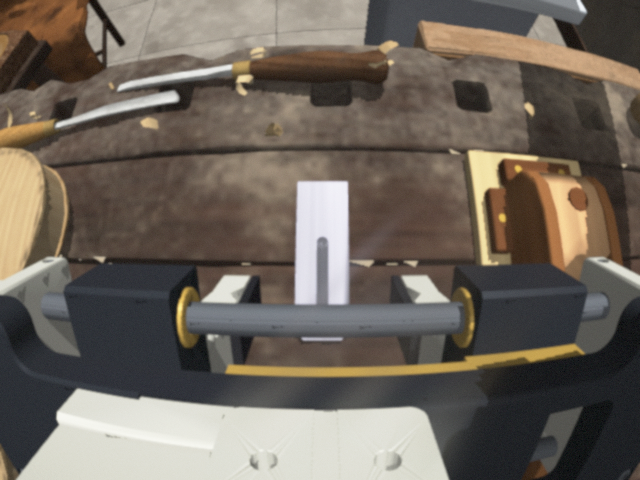

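```bash
python3 mv.py .522 -.2125 .03 -30 0 .522 -.2125 .0055 -30 0
```

```text
at [ 0.5309 -0.2101  0.0943] j [-0.03  0.62 -0.01  0.01 -1.47 -1.55] F [ 0.4 -0.3 -0.3] -> [-0.0817 -0.0079  0.2005] [-0.0002 -0.0009 -0.001 ]
at [ 0.5309 -0.2101  0.0943] j [-0.03  0.62 -0.01  0.01 -1.47 -1.55] F [ 0.4 -0.3 -0.3] -> [-0.1226 -0.0079  0.2712] [-0.0002 -0.0009 -0.001 ]
```

Call:
servo_tool(
  commands=[-0.05,-0.008,0.1,0,0,0,55,-0.082,-0.008,0.2,0,0,0,48,-0.115,-0.008,0.255,0,0,0,48,-0.1226,-0.008,0.271,0,0,0,48,-0.1226,-0.008,0.271,0,0,0,46,-0.1226,-0.008,0.271,0,0,0,46,-0.1226,-0.008,0.271,0,0,0,46],
)

```text
t: 6.9
eef_pos: [0.523, -0.213, 0.0078]
orientation: [0.001, 0.966, -0.001, -0.258]
force: [0.1, 0.5, 0.5]
opening: 0.0461
```

Call:
servo_tool(
  commands=[-0.004,0,0.0075,0,0,0,46,-0.004,0,0.0075,0,0,0,46,-0.004,0,0.0075,0,0,0,30,-0.004,0,0.0075,0,0,0,30,-0.004,0,0.0075,0,0,0,30,-0.004,0,0.0075,0,0,0,30,-0.004,0,0.0075,0,0,0,30,-0.004,0,0.0075,0,0,0,30],
)

```text
t: 7.57
eef_pos: [0.5221, -0.2129, 0.0044]
orientation: [0.0, 0.966, -0.001, -0.26]
force: [0.8, 0.6, 7.4]
opening: 0.0366
```

```bash
python3 mv.py .62 -.21 .18 10 0
```

```text
at [ 0.5221 -0.2129  0.0044] j [-0.03  0.7  -0.09  0.02 -1.31 -1.55] F [0.8 0.6 7.4] -> [ 0.0113  0.0087 -0.6701] [-0.0011 -0.4455 -0.0005]
```

Call:
servo_tool(
  commands=[0.06,0,-0.12,0,0,0,30,0.12,0,-0.24,0,-0.04,0,30,0.16,0.03,-0.36,0,-0.11,0,30,0.16,0.1,-0.48,0,-0.19,0,30,0.12,0.2,-0.58,0,-0.27,0,30,0.08,0.3,-0.62,0,-0.35,0,30,0.05,0.4,-0.66,0,-0.43,0,30,0.0,0.5,-0.68,0,-0.5,0,30],
)

```text
t: 8.23
eef_pos: [0.6258, -0.0607, 0.1835]
orientation: [0.001, 0.991, 0.001, 0.135]
force: [0.9, -1.2, -1.8]
opening: 0.0364
```

```bash
python3 - <<'E'
from h import *;from mv import *
# iron in tool frame at grasp
T=np.eye(4);T[:3,:3]=targ(-30,0);T[:3,3]=[.522,-.2129,.0047]
A=np.eye(4);A[:3,3]=[.492,-.2129,0]
G=np.linalg.inv(T)@A;np.save("G.npy",G)
Hm=np.eye(4);Hm[:3,:3]=Ro.from_euler("y",-45,degrees=True).as_matrix()
u=Hm[:3,0];n=Hm[:3,2]
for ret,lift in((0,0),(.09,.008),(.03,0.001)):
    Hm[:3,3]=np.array([.532+.0453,-.0375,.0502])+ret*u+lift*n
    X=Hm@np.linalg.inv(G);print(ret,X[:3,3].round(4),X[:3,:3].round(3).tolist())
    main(list(X[:3,3])+[15,0])
E
```

```text
0 [ 0.5952 -0.0375  0.0747] [[-0.966, 0.0, 0.259], [0.0, 1.0, 0.0], [-0.259, 0.0, -0.966]]
at [ 0.6258 -0.0607  0.1835] j [ 0.25  0.16 -0.43  0.1  -0.71 -1.89] F [ 0.9 -1.2 -1.8] -> [0.1954 0.0764 0.3223] [ 0.0012  0.0057 -0.001 ]
0.09 [ 0.6532 -0.0375  0.144 ] [[-0.966, 0.0, 0.259], [0.0, 1.0, 0.0], [-0.259, 0.0, -0.966]]
at [ 0.6258 -0.0607  0.1835] j [ 0.25  0.16 -0.43  0.1  -0.71 -1.89] F [ 0.9 -1.2 -1.8] -> [-0.0526  0.0771  0.1515] [ 0.0012  0.0057 -0.001 ]
0.03 [ 0.6157 -0.0375  0.0967] [[-0.966, 0.0, 0.259], [0.0, 1.0, 0.0], [-0.259, 0.0, -0.966]]
at [ 0.6258 -0.0607  0.1835] j [ 0.25  0.16 -0.43  0.1  -0.71 -1.89] F [ 0.9 -1.2 -1.8] -> [0.11   0.0767 0.2702] [ 0.0012  0.0057 -0.001 ]
```

Moving to the pre-insertion pose, 90 mm short of home and 8 mm off the bed, and looking again from there.

Call:
servo_tool(
  commands=[-0.03,0.04,0.05,0,0,0,30,-0.053,0.077,0.12,0,0.005,0,30,-0.053,0.077,0.152,0.001,0.005,-0.001,30,-0.053,0.077,0.152,0.001,0.005,-0.001,30,-0.053,0.077,0.152,0.001,0.005,-0.001,30],
)

```text
t: 8.65
eef_pos: [0.6504, -0.0399, 0.1384]
orientation: [-0.0, 0.992, -0.002, 0.124]
force: [-0.0, -0.1, -1.1]
opening: 0.0363
```

```bash
python3 - <<'E'
from snap import *;from h import *
s,d=snap("w4");T=toolT(s);print(s["eef_pos"],T[:3,:3].round(3).tolist(),s["force"])
for n in["scene","side"]:
    e=r.read_camera(n);np.savez(n+"4.npz",**e)
e=cam("side4.npz");c=proj(e,[.6,-.04,.08]).astype(int);print(c)
a=cv2.resize(e["img"][c[1]-75:c[1]+75,c[0]-80:c[0]+80],(560,525),interpolation=cv2.INTER_CUBIC)
cv2.imwrite("pics/side4.png",a[:,:,::-1])
E
```

```text
[ 0.6504227  -0.03990982  0.13841434] [[-0.969, 0.0, 0.246], [-0.001, 1.0, -0.004], [-0.246, -0.004, -0.969]] [-0.04150608 -0.14189578 -1.11180214]
[310 247]
```

View pics/w4.png

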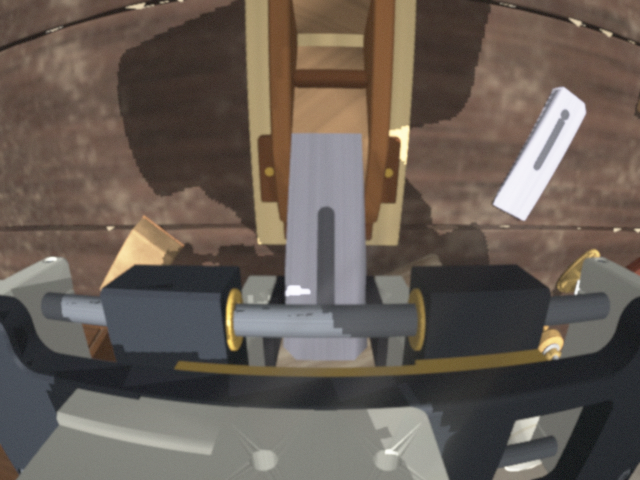

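The iron's edge is at row 133 (columns 292–363) and the pin at row 77 (columns 297–368), with the throat straight ahead. Next I'll compute the offsets.

```bash
python3 - <<'E'
from h import *;import pickle
s,d=pickle.load(open("w4.pkl","rb"));T=toolT(s);W=wworld(d,T)
img=d["img"].astype(int)
for v in(75,78):print(v,[(u,img[v,u].sum(),W[v,u].round(3).tolist()) for u in list(range(286,304,3))+list(range(358,378,3))])
print("edge row profile col 327",[(v,img[v,327].sum(),W[v,327].round(4).tolist()) for v in range(60,142,4)])
print("iron",[(v,W[v-2:v+3,305:312].mean((0,1)).round(4).tolist(),W[v-2:v+3,345:352].mean((0,1)).round(4).tolist()) for v in(140,160,180,200,230,250)])
G=np.load("G.npy");I=T@G;print("pred iron centre",I[:3,3].round(4),"edge",(I@[-.059,0,.005,1]).round(4),"x",I[:3,0].round(3),"butt",(I@[.059,0,.005,1]).round(4))
print("px pred edge",whitten(d,T,[(I@[-.059,y,.005,1])[:3] for y in(-.019,.019)]).round(1).tolist())
E
```

```text
75 [(286, np.int64(266), [0.558, -0.062, 0.068]), (289, np.int64(221), [0.559, -0.06, 0.067]), (292, np.int64(178), [0.559, -0.059, 0.057]), (295, np.int64(192), [0.559, -0.057, 0.059]), (298, np.int64(195), [0.559, -0.056, 0.06]), (301, np.int64(191), [0.559, -0.054, 0.061]), (358, np.int64(204), [0.559, -0.022, 0.06]), (361, np.int64(200), [0.559, -0.02, 0.06]), (364, np.int64(194), [0.559, -0.018, 0.061]), (367, np.int64(175), [0.559, -0.017, 0.059]), (370, np.int64(177), [0.559, -0.016, 0.066]), (373, np.int64(229), [0.558, -0.014, 0.069]), (376, np.int64(285), [0.558, -0.013, 0.068])]
78 [(286, np.int64(260), [0.56, -0.061, 0.069]), (289, np.int64(213), [0.56, -0.06, 0.068]), (292, np.int64(156), [0.561, -0.059, 0.058]), (295, np.int64(182), [0.561, -0.057, 0.06]), (298, np.int64(185), [0.561, -0.055, 0.062]), (301, np.int64(184), [0.561, -0.054, 0.061]), (358, np.int64(209), [0.561, -0.022, 0.062]), (361, np.int64(194), [0.561, -0.02, 0.062]), (364, np.int64(195), [0.561, -0.018, 0.062]), (367, np.int64(176), [0.561, -0.017, 0.06]), (370, np.int64(177), [0.56, -0.015, 0.063]), 
[... 988 characters left out ...]
32, np.int64(442), [0.5923, -0.0392, 0.064]), (136, np.int64(449), [0.5918, -0.0392, 0.0764]), (140, np.int64(459), [0.5932, -0.0393, 0.0801])]
iron [(140, [0.5935, -0.0495, 0.0785], [0.592, -0.0283, 0.0843]), (160, [0.602, -0.0492, 0.088], [0.602, -0.0282, 0.0878]), (180, [0.6064, -0.0484, 0.1069], [0.6101, -0.0285, 0.0967]), (200, [0.6178, -0.0487, 0.1048], [0.6156, -0.0291, 0.1099]), (230, [0.6286, -0.0485, 0.1164], [0.6285, -0.0291, 0.1166]), (250, [0.6355, -0.0483, 0.1237], [0.6354, -0.0292, 0.1239])]
pred iron centre [ 0.6322 -0.04    0.1141] edge [ 0.5865 -0.0401  0.0765  1.    ] x [0.716 0.002 0.698] butt [ 0.671  -0.0398  0.1589  1.    ]
px pred edge [[290.3, 126.9], [360.5, 126.9]]
```

View pics/side4.png

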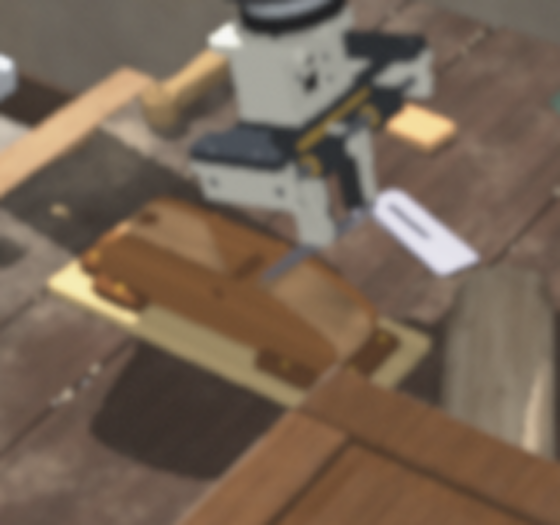

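Side view confirms the iron sits above the bed, in line with it. Correction: +1.5 mm in y and about 4 mm toward the bed. Then a 50 mm slide under the pin.

Call:
servo_tool(
  commands=[-0.007,0.005,0.0115,0,0,0,30,-0.007,0.005,0.0115,0,0,0,30,0.029,0.005,0.033,0,0,0,30,0.065,0.005,0.054,0,0,0,30,0.1,0.005,0.075,0,0,0,30,0.136,0.005,0.097,0,0,0,30,0.136,0.005,0.097,0,0,0,30,0.136,0.005,0.097,0,0,0,30],
)

```text
t: 9.47
eef_pos: [0.6188, -0.0384, 0.1012]
orientation: [-0.0, 0.992, -0.002, 0.125]
force: [0.8, -0.8, -1.1]
opening: 0.0361
```

```bash
python3 - <<'E'
from snap import *;from h import *
s,d=snap("w5");T=toolT(s);print(s["eef_pos"],T[:3,:3].round(3).tolist(),s["force"].round(1),s["joints"].round(2));W=wworld(d,T);img=d["img"].astype(int)
print([(v,img[v,345].sum(),W[v,345].round(4).tolist()) for v in range(60,200,6)])
print("iron",[(v,W[v-2:v+3,305:312].mean((0,1)).round(4).tolist(),W[v-2:v+3,345:352].mean((0,1)).round(4).tolist()) for v in(160,180,200,230,250)])
E
```

```text
[ 0.61884117 -0.03842608  0.10118777] [[-0.969, -0.0, 0.248], [-0.001, 1.0, -0.003], [-0.248, -0.004, -0.969]] [ 0.8 -0.8 -1.1] [ 0.3   0.25 -0.56  0.15 -0.53 -1.99]
[(60, np.int64(285), [0.5185, -0.0289, 0.0451]), (66, np.int64(286), [0.5218, -0.0286, 0.0401]), (72, np.int64(283), [0.5255, -0.0282, 0.0327]), (78, np.int64(276), [0.5294, -0.0277, 0.0249]), (84, np.int64(440), [0.534, -0.0271, 0.0132]), (90, np.int64(488), [0.5378, -0.027, 0.0125]), (96, np.int64(443), [0.5414, -0.027, 0.0128]), (102, np.int64(300), [0.5447, -0.0271, 0.0154]), (108, np.int64(325), [0.5478, -0.0272, 0.0192]), (114, np.int64(321), [0.5512, -0.0272, 0.021]), (120, np.int64(337), [0.5542, -0.0274, 0.0241]), (126, np.int64(353), [0.5569, -0.0275, 0.0282]), (132, np.int64(402), [0.5597, -0.0276, 0.0315]), (138, np.int64(219), [0.5569, -0.0289, 0.0577]), (144, np.int64(225), [0.5593, -0.029, 0.0604]), (150, np.int64(211), [0.5625, -0.0289, 0.0599]), (156, np.int64(231), [0.5657, -0.0289, 0.0596]), (162, np.int64(512), [0.5718, -0.0283, 0.0503]), (168, np.int64(509), [0.5736, -0.0285, 0.0548]), (174, np.int64(513), [0.5765, -0.0285, 0.0561]), (180, np.int64(522), [0.5788, -0.0285, 0.0589]), (186, np.int64(517), [0.5808, -0.0287, 0.0622]), (192, np.int64(518), [0.5836, -0.0286, 0.0633]), (198, np.int64(524), [0.5853, -0.0288, 0.0672])]
iron [(160, [0.569, -0.0475, 0.0556], [0.5706, -0.0267, 0.0503]), (180, [0.5787, -0.0475, 0.0591], [0.5768, -0.0274, 0.0641]), (200, [0.5863, -0.0473, 0.0675], [0.5841, -0.0276, 0.0726]), (230, [0.5971, -0.047, 0.0791], [0.597, -0.0276, 0.0792]), (250, [0.6039, -0.0468, 0.0866], [0.6014, -0.028, 0.0908])]
```

Call:
servo_tool(
  commands=[0.02,0,0.012,0,0,0,30,0.04,0,0.024,0,0,0,30,0.06,0,0.036,0,0,0,30,0.08,0,0.048,0,0,0,30,0.0945,0,0.056,0,0,0,30,0.0945,0,0.056,0,0,0,30,0.0945,0,0.056,0,0,0,30],
)

```text
t: 10.1
eef_pos: [0.5954, -0.0383, 0.0775]
orientation: [-0.0, 0.992, -0.002, 0.125]
force: [0.5, -0.3, -1.4]
opening: 0.0364
```

```bash
python3 - <<'E'
from snap import *;from h import *
s,d=snap("w6");T=toolT(s);print(s["eef_pos"],T[:3,:3].round(3).tolist(),s["force"].round(1),s["joints"].round(2));W=wworld(d,T);img=d["img"].astype(int)
print([(v,img[v,345].sum(),W[v,345].round(4).tolist()) for v in range(80,230,6)])
E
```

```text
[ 0.59537951 -0.03830525  0.0774909 ] [[-0.969, -0.0, 0.248], [-0.001, 1.0, -0.003], [-0.248, -0.004, -0.969]] [ 0.5 -0.3 -1.4] [ 0.31  0.25 -0.64  0.18 -0.45 -2.04]
[(80, np.int64(396), [0.5017, -0.0309, 0.0669]), (86, np.int64(390), [0.5041, -0.0308, 0.0661]), (92, np.int64(370), [0.5064, -0.0309, 0.0672]), (98, np.int64(350), [0.5096, -0.0305, 0.0617]), (104, np.int64(292), [0.5131, -0.0302, 0.0547]), (110, np.int64(307), [0.5167, -0.0298, 0.0491]), (116, np.int64(298), [0.5211, -0.0293, 0.0403]), (122, np.int64(312), [0.5259, -0.0288, 0.0307]), (128, np.int64(313), [0.5311, -0.0282, 0.0208]), (134, np.int64(541), [0.5357, -0.0279, 0.0151]), (140, np.int64(544), [0.5385, -0.0279, 0.0177]), (146, np.int64(547), [0.5413, -0.028, 0.0198]), (152, np.int64(541), [0.5436, -0.0281, 0.0236]), (158, np.int64(531), [0.5464, -0.0282, 0.0255]), (164, np.int64(546), [0.5485, -0.0283, 0.0293]), (170, np.int64(548), [0.5512, -0.0283, 0.0313]), (176, np.int64(544), [0.5535, -0.0284, 0.034]), (182, np.int64(542), [0.5558, -0.0285, 0.0368]), (188, np.int64(542), [0.5585, -0.0285, 0.0382]), (194, np.int64(549), [0.5605, -0.0286, 0.0414]), (200, np.int64(215), [0.5564, -0.0295, 0.0588]), (206, np.int64(239), [0.5589, -0.0295, 0.0599]), (212, np.int64(228), [0.5609, -0.0295, 0.062]), (218, np.int64(227), [0.5647, -0.0294, 0.0605]), (224, np.int64(544), [0.5713, -0.0289, 0.0537])]
```

View pics/w6.png

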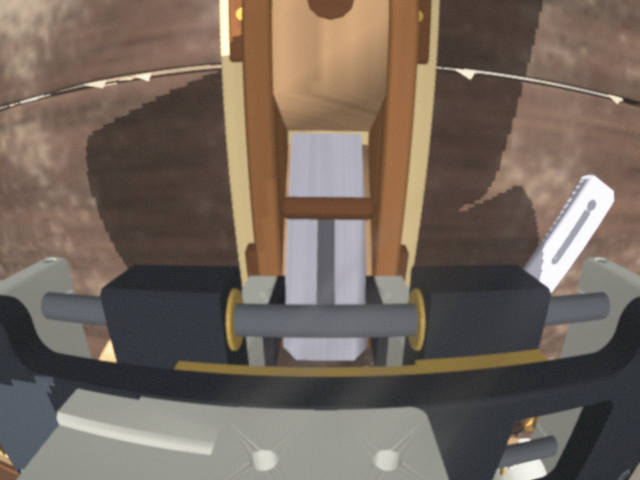

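The iron is under the pin at rows 200–218, its edge at row 132 about 3–4 mm short of the mouth. It is centred and square in the throat. Next: ease it down and let go.

Call:
servo_tool(
  commands=[0.003,0,0.004,0,0,0,30,0.006,0,0.007,0,0,0,30,0.006,0,0.007,0,0,0,30,0.006,0,0.007,0,0,0,46,0.006,0,0.007,0,0,0,48,0.006,0,0.007,0,0,0,48,0.006,0,0.007,0,0,0,48,0.006,0,0.007,0,0,0,48],
)

```text
t: 10.82
eef_pos: [0.5946, -0.0383, 0.0754]
orientation: [-0.0, 0.992, -0.002, 0.125]
force: [0.0, 0.5, 0.5]
opening: 0.0478
```

```bash
python3 - <<'E'
from snap import *;from h import *
s,d=snap("w7");T=toolT(s);print(s["eef_pos"],s["force"].round(1),s["opening"]);W=wworld(d,T);img=d["img"].astype(int)
print([(v,img[v,345].sum(),W[v,345].round(4).tolist()) for v in range(110,230,5)])
for v in(150,170,180):
    g=img[v].sum(-1);print(v,[(u,int(g[u]),W[v,u].round(3).tolist()) for u in list(range(278,296,2))+list(range(360,380,2))])
E
python3 mv.py .66 -.038 .2 0 0
```

```text
[ 0.59457759 -0.03827341  0.07537516] [0.  0.5 0.5] 0.04778767853343166
[(110, np.int64(308), [0.5153, -0.03, 0.0508]), (115, np.int64(291), [0.5187, -0.0296, 0.0444]), (120, np.int64(298), [0.5224, -0.0292, 0.0373]), (125, np.int64(311), [0.5261, -0.0288, 0.0312]), (130, np.int64(302), [0.5307, -0.0283, 0.0222]), (135, np.int64(545), [0.5349, -0.0279, 0.0156]), (140, np.int64(540), [0.5373, -0.028, 0.0174]), (145, np.int64(542), [0.4885, -0.0383, 0.2124]), (150, np.int64(543), [0.5418, -0.0281, 0.0215]), (155, np.int64(550), [0.5441, -0.0281, 0.023]), (160, np.int64(538), [0.5456, -0.0283, 0.0271]), (165, np.int64(552), [0.5483, -0.0282, 0.0271]), (170, np.int64(540), [0.5502, -0.0283, 0.0298]), (175, np.int64(548), [0.5527, -0.0283, 0.0305]), (180, np.int64(545), [0.5539, -0.0285, 0.0347]), (185, np.int64(545), [0.5565, -0.0284, 0.035]), (190, np.int64(550), [0.5584, -0.0285, 0.0372]), (195, np.int64(547), [0.5603, -0.0285, 0.0392]), (200, np.int64(403), [0.556, -0.0294, 0.0557]), (205, np.int64(219), [0.5569, -0.0296, 0.0593]), (210, np.int64(231), [0.5588, -0.0296, 0.0606]), (215
[... 1637 characters left out ...]
, -0.059, 0.037]), (286, 356, [0.557, -0.059, 0.027]), (288, 464, [0.556, -0.058, 0.028]), (290, 530, [0.554, -0.057, 0.034]), (292, 533, [0.554, -0.055, 0.034]), (294, 529, [0.554, -0.054, 0.034]), (360, 533, [0.554, -0.021, 0.034]), (362, 489, [0.554, -0.02, 0.033]), (364, 389, [0.556, -0.018, 0.028]), (366, 351, [0.556, -0.017, 0.028]), (368, 313, [0.557, -0.016, 0.027]), (370, 228, [0.555, -0.015, 0.032]), (372, 211, [0.552, -0.015, 0.041]), (374, 209, [0.549, -0.015, 0.048]), (376, 218, [0.546, -0.016, 0.055]), (378, 215, [0.545, -0.015, 0.059])]
at [ 0.5946 -0.0383  0.0754] j [ 0.31  0.25 -0.65  0.19 -0.44 -2.04] F [-0.1 -0.8  1. ] -> [-0.3147 -0.0004 -0.3481] [-0.002   0.1601  0.0003]
```

The iron is seated: its edge is at row ~133 (about x .533, z .014) and it lies flat on the bed, let go. Retreating and going to the wedge.

Call:
servo_tool(
  commands=[0,0,-0.12,0,0,0,50,0,0,-0.25,0,0,0,55,0,0.05,-0.37,0,0.02,0,60,0.03,0.18,-0.4,0,0.1,0,65,0.06,0.31,-0.4,0,0.18,0,65,0.09,0.44,-0.4,0,0.26,0,65,0.12,0.57,-0.4,0,0.34,0,65,0.15,0.7,-0.4,0,0.42,0,65],
)

```text
t: 11.53
eef_pos: [0.5212, 0.1743, 0.1813]
orientation: [-0.0, 0.979, -0.001, -0.202]
force: [0.7, -0.6, -0.1]
opening: 0.0651
```

```bash
python3 mv.py .535 .265 .12 -30 -9; python3 - <<'E'
from workcell import r;from h import *
# side-view check of the iron's edge with the arm away
e=r.read_camera("scene");np.savez("scene7.npz",**e);W=world(e)
hsv=cv2.cvtColor(e["img"],cv2.COLOR_RGB2HSV)
m=(hsv[...,1]<70)&(hsv[...,2]>120)&(abs(W[...,1]+.038)<.03)&(W[...,0]>.5)&(W[...,0]<.68)
P=W[m];print(m.sum(),P.min(0).round(4),P.max(0).round(4))
E
```

```text
at [0.5212 0.1743 0.1813] j [ 0.53  0.44  0.04 -0.2  -1.53 -2.06] F [ 0.7 -0.6 -0.1] -> [-0.1232  0.3027  0.1687] [-0.0463  0.0744  0.0896]
200 [ 0.5005 -0.0626  0.0134] [ 0.5901 -0.009   0.0706]
```

Call:
servo_tool(
  commands=[-0.05,0.12,0.06,-0.01,0.04,0.04,60,-0.1,0.24,0.12,-0.03,0.07,0.07,60,-0.123,0.303,0.169,-0.046,0.074,0.09,60,-0.123,0.303,0.169,-0.046,0.074,0.09,60,-0.123,0.303,0.169,-0.046,0.074,0.09,60],
)

```text
t: 12.0
eef_pos: [0.5345, 0.2628, 0.116]
orientation: [0.077, 0.963, 0.018, -0.258]
force: [-0.2, -0.7, 0.8]
opening: 0.0599
```

```bash
python3 - <<'E'
from snap import *;from h import *
s,d=snap("w8");T=toolT(s);print(s["eef_pos"],T[:3,:3].round(3).tolist(),s["opening"]);W=wworld(d,T)
hsv=cv2.cvtColor(d["img"],cv2.COLOR_RGB2HSV);m=((hsv[...,0]>10)&(hsv[...,0]<30)&(hsv[...,1]>50)&(hsv[...,2]>150)).astype(np.uint8);m[275:]=0
m=cv2.morphologyEx(m,cv2.MORPH_OPEN,np.ones((5,5)))
for k in cv2.findContours(m,0,2)[0]:
    if cv2.contourArea(k)<1500: continue
    P=wplane(d,T,cv2.approxPolyDP(k,4,True)[:,0].astype(float),.008);print(cv2.contourArea(k),cv2.approxPolyDP(k,4,True)[:,0].tolist(),P.round(4).tolist())
E
```

```text
[0.53448753 0.26276052 0.11598794] [[-0.855, 0.157, -0.493], [0.138, 0.988, 0.075], [0.499, -0.004, -0.867]] 0.059879099187763955
3428.0 [[314, 207], [313, 274], [365, 274], [362, 207]] [[0.4515, 0.2664, 0.008], [0.505, 0.2575, 0.008], [0.5113, 0.2969, 0.008], [0.4574, 0.3045, 0.008]]
5766.5 [[244, 42], [165, 56], [15, 108], [10, 134], [127, 92], [243, 65]] [[0.2545, 0.2205, 0.008], [0.2486, 0.1315, 0.008], [0.2464, -0.0921, 0.008], [0.2877, -0.088, 0.008], [0.2878, 0.0898, 0.008], [0.2886, 0.2182, 0.008]]
3828.5 [[471, 52], [463, 41], [438, 41], [263, 68], [212, 81], [214, 94], [244, 92], [353, 67], [469, 58]] [[0.2982, 0.4585, 0.008], [0.2812, 0.4552, 0.008], [0.2812, 0.4248, 0.008], [0.2976, 0.2379, 0.008], [0.3022, 0.1861, 0.008], [0.3198, 0.1881, 0.008], [0.3245, 0.2176, 0.008], [0.312, 0.325, 0.008], [0.3071, 0.4525, 0.008]]
```

View pics/w8.png

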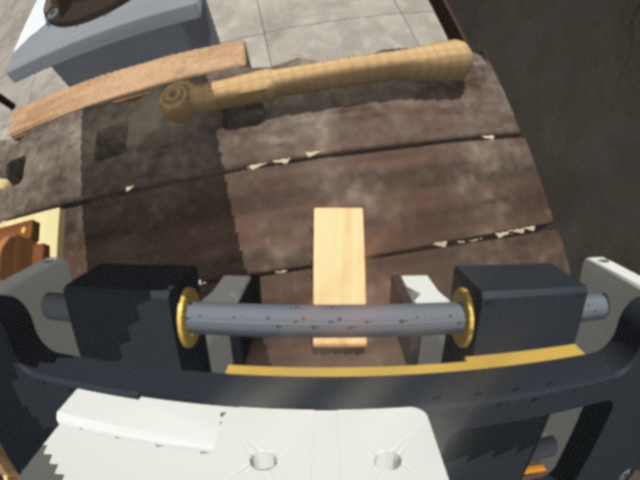

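The wedge's thin end is at row 207 (columns 314–362) with its axis in line with the tool. Grasping it.

```bash
python3 mv.py .536 .2727 .03 -30 -8.8 .536 .2727 .0065 -30 -8.8
```

```text
at [0.5351 0.2623 0.1177] j [ 0.56  0.6   0.17 -0.33 -1.55 -2.21] F [ 0.1 -0.2  0. ] -> [-0.1432  0.0356  0.2546] [-0.0003  0.0022 -0.0031]
at [0.5351 0.2623 0.1177] j [ 0.56  0.6   0.17 -0.33 -1.55 -2.21] F [ 0.1 -0.2  0. ] -> [-0.1821  0.0358  0.3226] [-0.0003  0.0022 -0.0031]
```

Call:
servo_tool(
  commands=[-0.07,0.036,0.1,0,0,-0.003,58,-0.14,0.036,0.2,0,0,-0.003,55,-0.16,0.036,0.28,0,0,-0.003,52,-0.182,0.036,0.322,0,0,-0.003,50,-0.182,0.036,0.322,0,0,-0.003,48,-0.182,0.036,0.322,0,0,-0.003,48,-0.182,0.036,0.322,0,0,-0.003,48],
)

```text
t: 12.63
eef_pos: [0.5376, 0.2735, 0.0096]
orientation: [0.074, 0.964, 0.021, -0.255]
force: [-0.4, -0.3, 1.0]
opening: 0.0483
```

```bash
python3 mv.py .536 .2727 .006 -30 -8.8
```

```text
at [0.5376 0.2735 0.0096] j [ 0.57  0.71  0.11 -0.34 -1.38 -2.16] F [-0.4 -0.3  1. ] -> [-0.0015 -0.0036  0.0128] [0.0017 0.0044 0.0005]
```

Call:
servo_tool(
  commands=[-0.0015,-0.003,0.006,0,0,0,48,-0.0015,-0.003,0.006,0,0,0,48,-0.0015,-0.003,0.006,0,0,0,30,-0.0015,-0.003,0.006,0,0,0,30,-0.0015,-0.003,0.006,0,0,0,30,-0.0015,-0.003,0.006,0,0,0,30,-0.0015,-0.003,0.006,0,0,0,30],
)

```text
t: 13.22
eef_pos: [0.5358, 0.2726, 0.0061]
orientation: [0.074, 0.964, 0.02, -0.256]
force: [-0.0, -0.8, 5.2]
opening: 0.0397
```

```bash
python3 - <<'E'
from mv import *
s=r.read_state();T=toolT(s);print(s["force"].round(1),s["opening"])
A=np.eye(4);ps=np.radians(-8.8);A[:3,:3]=Ro.from_euler("z",-8.8,degrees=True).as_matrix();A[:3,3]=[.5083,.277,0]
G=np.linalg.inv(T)@A;G[1,3]=0;np.save("Gw.npy",G);print(G.round(4).tolist())
main([.56,.2,.2,15,0])
E
```

```text
[-0.  -0.8  5.2] 0.03969965967682908
[[-0.8682, -0.0, 0.4962, 0.0211], [0.0006, 1.0, 0.0012, 0.0], [-0.4962, 0.0013, -0.8682, 0.0191], [0.0, 0.0, 0.0, 1.0]]
at [0.5358 0.2726 0.0061] j [ 0.57  0.72  0.11 -0.34 -1.38 -2.15] F [-0.  -0.8  5.2] -> [ 0.2194 -0.226  -0.6195] [ 0.0137 -0.4962 -0.0998]
```

Call:
servo_tool(
  commands=[0.06,0,-0.11,0,0,0,30,0.12,0,-0.22,0,-0.05,-0.01,30,0.18,-0.03,-0.34,0.003,-0.13,-0.026,30,0.21,-0.1,-0.46,0.006,-0.21,-0.042,30,0.22,-0.17,-0.56,0.009,-0.29,-0.058,30,0.22,-0.24,-0.63,0.011,-0.37,-0.074,30,0.22,-0.34,-0.64,0.013,-0.45,-0.09,30,0.22,-0.44,-0.65,0.014,-0.496,-0.1,30],
)

```text
t: 13.88
eef_pos: [0.554, 0.1363, 0.2093]
orientation: [-0.002, 0.991, 0.002, 0.134]
force: [0.2, -2.3, -2.0]
opening: 0.0398
```

```bash
python3 - <<'E'
from mv import *
G=np.load("Gw.npy");Hm=np.eye(4);Hm[:3,:3]=Ro.from_euler("y",-45,degrees=True).as_matrix();u=Hm[:3,0];n=Hm[:3,2]
for ret,lift in((0,0),(.06,.01)):
    Hm[:3,3]=np.array([.532+.060,-.0375,.072])+ret*u+lift*n;X=Hm@np.linalg.inv(G);print(X[:3,3].round(4),X[:3,2].round(3));main(list(X[:3,3])+[15,0])
E
```

```text
[ 0.6074 -0.0375  0.096 ] [ 0.263  0.001 -0.965]
at [0.554  0.1363 0.2093] j [ 0.69  0.05 -0.56  0.24 -0.77 -2.42] F [ 0.2 -2.3 -2. ] -> [-0.0692 -0.581   0.4096] [0.0023 0.0047 0.002 ]
[ 0.6427 -0.0375  0.1455] [ 0.263  0.001 -0.965]
at [0.554  0.1363 0.2093] j [ 0.69  0.05 -0.56  0.24 -0.77 -2.42] F [ 0.2 -2.3 -2. ] -> [-0.2267 -0.5811  0.2819] [0.0023 0.0047 0.002 ]
```

Call:
servo_tool(
  commands=[-0.06,-0.12,0,0,0,0,30,-0.12,-0.24,0,0,0,0,30,-0.18,-0.36,0.05,0,0,0,30,-0.22,-0.48,0.12,0.002,0.005,0.002,30,-0.227,-0.58,0.2,0.002,0.005,0.002,30,-0.227,-0.58,0.282,0.002,0.005,0.002,30,-0.227,-0.58,0.282,0.002,0.005,0.002,30,-0.227,-0.58,0.282,0.002,0.005,0.002,30],
)

```text
t: 14.55
eef_pos: [0.6409, -0.039, 0.1417]
orientation: [0.002, 0.992, -0.002, 0.124]
force: [0.7, 0.4, 0.6]
opening: 0.0398
```

```bash
cat > w.py <<'E'
from snap import *;from h import *
def look(n):
    s,d=snap(n);T=toolT(s);print(s["eef_pos"].round(4),"tx",T[:3,0].round(3),"ty",T[:3,1].round(3),s["force"].round(1),s["joints"].round(2),s["opening"]);W=wworld(d,T);img=d["img"].astype(int)
    print([(v,img[v,345].tolist(),W[v,345].round(4).tolist()) for v in range(90,290,6)])
    M=W[...,0]-W[...,2]
    for v in(120,140,160,180,200,220,240,260):
        g=img[v];print(v,"b-r",[(u,int(g[u].sum()),int(g[u,2]-g[u,0]),round(float(W[v,u,1]),4)) for u in list(range(272,304,4))+list(range(352,384,4))])
E
python3 -c "
from w import *
look('w9')"
```

```text
[ 0.6409 -0.039   0.1417] tx [-0.969  0.004 -0.247] ty [ 0.005  1.    -0.004] [0.7 0.4 0.6] [ 0.29  0.24 -0.45  0.12 -0.65 -1.95] 0.03977709049491408
[(90, [94, 60, 39], [0.5591, -0.0275, 0.0591]), (96, [85, 56, 34], [0.5624, -0.0276, 0.0618]), (102, [81, 70, 65], [0.5667, -0.0273, 0.0565]), (108, [152, 150, 160], [0.5714, -0.027, 0.0501]), (114, [150, 149, 160], [0.5747, -0.0271, 0.0529]), (120, [151, 148, 159], [0.5779, -0.0272, 0.0556]), (126, [150, 148, 158], [0.5807, -0.0274, 0.0602]), (132, [151, 151, 159], [0.584, -0.0274, 0.062]), (138, [160, 143, 137], [0.5869, -0.0275, 0.0653]), (144, [169, 135, 97], [0.5849, -0.0286, 0.0873]), (150, [169, 132, 98], [0.5873, -0.0287, 0.0905]), (156, [171, 135, 101], [0.5901, -0.0288, 0.0923]), (162, [171, 137, 101], [0.5922, -0.0289, 0.0962]), (168, [173, 136, 100], [0.595, -0.0289, 0.0973]), (174, [171, 136, 101], [0.597, -0.0291, 0.1011]), (180, [175, 138, 101], [0.5994, -0.0291, 0.1035]), (186, [172, 134, 99], [0.6015, -0.0292, 0.1064]), (192, [176, 140, 105], [0.6036, -0.0293, 0.1091]), (198, [175, 138, 102], [0.6057, -0.0294, 0.1116]),
[... 3429 characters left out ...]
292, 433, -77, -0.0547), (296, 431, -76, -0.0526), (300, 426, -75, -0.0509), (352, 435, -79, -0.0265), (356, 426, -76, -0.0248), (360, 428, -76, -0.0227), (364, 422, -74, -0.0208), (368, 269, -50, -0.0061), (372, 415, -57, -0.001), (376, 418, -58, 0.0022), (380, 422, -58, 0.0055)]
260 b-r [(272, 163, -17, -0.0875), (276, 167, -17, -0.0836), (280, 161, -17, -0.0802), (284, 390, -71, -0.058), (288, 436, -74, -0.0563), (292, 429, -76, -0.0543), (296, 429, -76, -0.0525), (300, 433, -75, -0.0506), (352, 428, -74, -0.0268), (356, 421, -73, -0.025), (360, 419, -73, -0.0231), (364, 417, -73, -0.0212), (368, 299, -47, -0.0194), (372, 199, -24, 0.0019), (376, 174, -22, 0.0055), (380, 172, -23, 0.009)]
```

Numbers from this view: the wedge is parallel to the iron within about 0.3°. Its underside is about 11.7 mm above the iron and 1.2 mm off in y. Lowering 10 mm toward the iron.

Call:
servo_tool(
  commands=[-0.008,0.004,0.014,0,0,0,30,-0.017,0.004,0.0286,0,0,0,30,-0.017,0.004,0.0286,0,0,0,30,-0.017,0.004,0.0286,0,0,0,30],
)

```text
t: 14.93
eef_pos: [0.6493, -0.0362, 0.1369]
orientation: [0.001, 0.992, -0.002, 0.127]
force: [0.1, -0.3, -0.5]
opening: 0.0398
```

```bash
cat > w2.py <<'E'
from snap import *;from h import *
def look(n,c=345):
    s,d=snap(n);T=toolT(s);W=wworld(d,T);img=d["img"].astype(int)
    print(s["eef_pos"].round(4),"tz",T[:3,2].round(3),"F",s["force"].round(1),"M",s["wrist_torque"].round(2),s["opening"].round(4))
    cl=lambda p:"I" if p[2]>p[0]-5 else ("W" if p.sum()>390 and p[0]-p[2]>55 else "-")
    vs=[v for v in range(90,300)]
    for L in"IW":
        q=np.array([W[v,u] for v in vs for u in(c-8,c-4,c,c+4) if cl(img[v,u])==L and 0.53<W[v,u,0]<.68])
        if len(q)<8: print(L,len(q));continue
        a=(q[:,0]-.532+q[:,2]-.012)/2**.5;nn=(.528-(q[:,0]-q[:,2]))/2**.5
        k=np.abs(nn-np.median(nn))<.006;f=np.polyfit(a[k],nn[k],1);print(L,k.sum(),"along",a[k].min().round(4),a[k].max().round(4),"slope deg",np.degrees(f[0]).round(2),"n at .045,.09:",np.polyval(f,[.045,.09]).round(4))
E
python3 -c "
from w2 import *
look('w10')"
```

```text
Traceback (most recent call last):
  File "w2.py", line 4, in look
    print(s["eef_pos"].round(4),"tz",T[:3,2].round(3),"F",s["force"].round(1),"M",s["wrist_torque"].round(2),s["opening"].round(4))
                                                                                                             ^^^^^^^^^^^^^^^^^^
AttributeError: 'float' object has no attribute 'round'
```

```bash
sed -i 's/,s\["opening"\].round(4))/)/' w2.py; cat >> w2.py <<'E'
    for v in (110,118,150,180,210):
        g=img[v].sum(-1);e=np.abs(np.diff(cv2.GaussianBlur(g.astype(np.float32).reshape(1,-1),(5,1),0)[0]))
        l=270+np.argmax(e[270:305]);q=350+np.argmax(e[350:380]);print(v,l,q,W[v,l+4,1].round(4),W[v,q-4,1].round(4),"mid",(W[v,l+4,1]+W[v,q-4,1])/2)
E
python3 -c "
from w2 import *
look('w10')"
```

```text
[ 0.6491 -0.0364  0.1368] tz [ 0.251 -0.003 -0.968] F [ 0.1  0.5 -0.4] M [-0.02  0.82 -0.03]
I 185 along 0.0509 0.0845 slope deg -0.83 n at .045,.09: [0.0049 0.0043]
W 608 along 0.0898 0.1744 slope deg 4.04 n at .045,.09: [0.0085 0.0117]
110 286 360 -0.0568 -0.0182 mid -0.03750502258653596
118 286 360 -0.0567 -0.0184 mid -0.03753314132699409
150 284 362 -0.0559 -0.0193 mid -0.03759199432429853
180 286 364 -0.0541 -0.0191 mid -0.036599230685975204
210 271 374 -0.0697 -0.0073 mid -0.038480451121048656
```

Call:
servo_tool(
  commands=[-0.003,-0.003,0.005,0,0,0,30,-0.003,-0.003,0.005,0,0,0,30,0.018,-0.003,0.018,0,0,0,30,0.04,-0.003,0.031,0,0,0,30,0.062,-0.003,0.044,0,0,0,30,0.083,-0.003,0.056,0,0,0,30,0.083,-0.003,0.056,0,0,0,30,0.083,-0.003,0.056,0,0,0,30],
)

```text
t: 15.7
eef_pos: [0.6285, -0.038, 0.1134]
orientation: [0.002, 0.992, -0.002, 0.126]
force: [0.0, -0.3, -0.2]
opening: 0.0393
```

```bash
python3 -c "
from w2 import *
look('w11')"
```

```text
[ 0.6285 -0.038   0.1134] tz [ 0.25  -0.004 -0.968] F [ 0.  -0.3 -0.2] M [-0.06  0.76 -0.01]
I 108 along 0.0208 0.0549 slope deg -0.7 n at .045,.09: [0.0049 0.0044]
W 641 along 0.0585 0.1433 slope deg 3.92 n at .045,.09: [0.0089 0.012 ]
110 289 358 -0.0565 -0.0216 mid -0.03903928941200655
118 281 373 -0.0592 -0.0154 mid -0.037311155463061706
150 286 366 -0.0565 -0.0189 mid -0.03769279268837064
180 285 367 -0.0563 -0.0192 mid -0.03772697389179279
210 284 365 -0.0561 -0.0208 mid -0.038435254733431526
```

Call:
servo_tool(
  commands=[0.014,0,0.0085,0,0,0,30,0.028,0,0.017,0,0,0,30,0.042,0,0.0255,0,0,0,30,0.057,0,0.034,0,0,0,30,0.057,0,0.034,0,0,0,30,0.057,0,0.034,0,0,0,30],
)

```text
t: 16.25
eef_pos: [0.6142, -0.038, 0.0991]
orientation: [0.002, 0.992, -0.002, 0.126]
force: [-2.0, 1.0, 0.2]
opening: 0.0388
```

```bash
python3 -c "
from w2 import *
look('w12')"
```

```text
[ 0.6142 -0.038   0.0991] tz [ 0.249 -0.004 -0.968] F [-2.   1.   0.2] M [0.45 1.36 0.06]
I 179 along 0.0021 0.0338 slope deg -0.54 n at .045,.09: [0.0051 0.0047]
W 551 along 0.0383 0.1231 slope deg 3.62 n at .045,.09: [0.0105 0.0134]
110 289 358 -0.0565 -0.0216 mid -0.03902153323239673
118 288 358 -0.0568 -0.0218 mid -0.03932055986288197
150 279 375 -0.0595 -0.0152 mid -0.03734036898275643
180 285 367 -0.0562 -0.0192 mid -0.03768959042196988
210 284 367 -0.056 -0.0198 mid -0.03787291779328178
```

Call:
servo_tool(
  commands=[0.009,0,0.005,0,0,0,30,0.017,0,0.01,0,0,0,30,0.023,0,0.0136,0,0,0,30,0.023,0,0.0136,0,0,0,30],
)

```text
t: 16.63
eef_pos: [0.614, -0.0375, 0.0984]
orientation: [0.001, 0.991, -0.001, 0.131]
force: [-0.2, -4.2, 19.2]
opening: 0.0391
```

```bash
python3 -c "
from w2 import *
look('w13')"
```

```text
[ 0.614  -0.0375  0.0984] tz [ 0.26  -0.003 -0.966] F [-0.2 -4.2 19.2] M [-1.78 -1.19 -0.4 ]
I 176 along 0.0031 0.0338 slope deg -0.87 n at .045,.09: [0.0051 0.0045]
W 552 along 0.0378 0.1223 slope deg 3.65 n at .045,.09: [0.0105 0.0134]
110 288 358 -0.0564 -0.0214 mid -0.03887618170561845
118 287 358 -0.0568 -0.0215 mid -0.039155433429389194
150 278 374 -0.0593 -0.0157 mid -0.03753352493345201
180 284 366 -0.0561 -0.0193 mid -0.037721131643903914
210 283 367 -0.056 -0.0194 mid -0.037683761553801015
```

A 19 N stop, but not along the bed, and the tip has stayed at 38 mm. The wedge is probably held slightly nose-up. I'll back off the command, open so it settles on the iron, then regrip.

Call:
servo_tool(
  commands=[-0.02,0,-0.014,0,0,0,30,-0.02,0,-0.014,0,0,0,30,-0.02,0,-0.014,0,0,0,46,-0.02,0,-0.014,0,0,0,46,-0.02,0,-0.014,0,0,0,46,-0.02,0,-0.014,0,0,0,46],
)

```text
t: 17.18
eef_pos: [0.6138, -0.0379, 0.099]
orientation: [0.002, 0.992, -0.002, 0.126]
force: [0.2, 1.0, 0.0]
opening: 0.0462
```

```bash
python3 -c "
from w2 import *
look('w14')"
```

```text
[ 0.6138 -0.0379  0.099 ] tz [ 0.25  -0.004 -0.968] F [0.2 1.  0. ] M [-0.01  0.76  0.01]
I 188 along 0.0029 0.0355 slope deg -0.68 n at .045,.09: [0.005  0.0045]
W 539 along 0.0392 0.1226 slope deg 3.77 n at .045,.09: [0.0104 0.0134]
110 289 358 -0.0565 -0.0215 mid -0.038989154060900554
118 288 358 -0.0567 -0.0218 mid -0.03922192955118388
150 279 375 -0.0593 -0.0152 mid -0.03726602039054609
180 285 367 -0.0562 -0.0191 mid -0.03765281862299716
210 284 367 -0.0559 -0.0197 mid -0.03782599597985099
```

```bash
python3 - <<'E'
from h import *;import pickle
s,d=pickle.load(open("w14.pkl","rb"));T=toolT(s);W=wworld(d,T);img=d["img"].astype(int)
for v in range(110,250,4):
    p=W[v,345];print(v,img[v,345].tolist(),"a %.4f n %.4f"%((p[0]-.532+p[2]-.012)/2**.5,(.528-p[0]+p[2])/2**.5),img[v,300].tolist(),"n300 %.4f"%((.528-W[v,300,0]+W[v,300,2])/2**.5))
E
```

```text
110 [169, 168, 179] a 0.0157 n 0.0056 [165, 164, 174] n300 0.0050
114 [169, 167, 176] a 0.0190 n 0.0063 [165, 164, 176] n300 0.0048
118 [169, 167, 179] a 0.0214 n 0.0057 [167, 163, 175] n300 0.0049
122 [170, 168, 180] a 0.0239 n 0.0053 [163, 163, 174] n300 0.0043
126 [171, 167, 179] a 0.0273 n 0.0064 [167, 166, 179] n300 0.0049
130 [172, 169, 180] a 0.0293 n 0.0053 [167, 166, 177] n300 0.0054
134 [170, 168, 180] a 0.0319 n 0.0053 [165, 164, 174] n300 0.0054
138 [171, 169, 178] a 0.0343 n 0.0049 [167, 166, 173] n300 0.0041
142 [185, 150, 115] a 0.1411 n 0.1812 [205, 163, 122] n300 0.0099
146 [141, 107, 77] a 0.0427 n 0.0106 [145, 112, 81] n300 0.0206
150 [101, 67, 45] a 0.0509 n 0.0208 [104, 68, 49] n300 0.0211
154 [108, 73, 52] a 0.0535 n 0.0215 [102, 68, 47] n300 0.0218
158 [106, 73, 50] a 0.0550 n 0.0201 [101, 68, 46] n300 0.0215
162 [90, 63, 42] a 0.0572 n 0.0200 [91, 61, 42] n300 0.0196
166 [81, 59, 40] a 0.0575 n 0.0164 [90, 64, 46] n300 0.0153
170 [191, 151, 113] a 0.0567 n 0.0103 [205, 163, 121] n300 0.0110
174 [194, 153, 114] a 0.0597 n 0.0118 [206, 164, 121] n300 0.0117
178 
[... 483 characters left out ...]
776 n 0.0134 [203, 160, 118] n300 0.0131
210 [194, 154, 113] a 0.0794 n 0.0125 [200, 160, 116] n300 0.0126
214 [197, 155, 116] a 0.0813 n 0.0123 [202, 161, 118] n300 0.0121
218 [196, 154, 115] a 0.0838 n 0.0135 [200, 160, 118] n300 0.0135
222 [198, 157, 117] a 0.0858 n 0.0136 [202, 161, 118] n300 0.0135
226 [195, 154, 114] a 0.0875 n 0.0125 [202, 160, 118] n300 0.0130
230 [200, 159, 118] a 0.0895 n 0.0127 [202, 159, 119] n300 0.0136
234 [202, 161, 119] a 0.0918 n 0.0137 [200, 159, 116] n300 0.0145
238 [199, 158, 117] a 0.0936 n 0.0131 [200, 158, 116] n300 0.0137
242 [200, 158, 118] a 0.0956 n 0.0134 [203, 160, 119] n300 0.0141
246 [202, 161, 120] a 0.0976 n 0.0135 [198, 157, 114] n300 0.0146
```

Call:
servo_tool(
  commands=[0.005,0.001,-0.009,0,0,0,46,0.005,0.001,-0.009,0,0,0,46,0.005,0.001,-0.009,0,0,0,30,0.005,0.001,-0.009,0,0,0,30,0.005,0.001,-0.009,0,0,0,30,0.005,0.001,-0.009,0,0,0,30,0.012,0.001,-0.005,0,0,0,30,0.019,0.001,-0.001,0,0,0,30],
)

```text
t: 17.9
eef_pos: [0.6114, -0.0371, 0.1007]
orientation: [0.001, 0.992, -0.001, 0.129]
force: [1.1, -2.8, 15.6]
opening: 0.0391
```

Call:
servo_tool(
  commands=[0.003,0,0.002,0,0,0,30],
)

```text
t: 17.98
eef_pos: [0.6113, -0.0371, 0.1007]
orientation: [0.001, 0.992, -0.001, 0.13]
force: [1.5, -3.7, 15.8]
opening: 0.0392
```

```bash
python3 -c "
from w2 import *
look('w15')"
```

```text
[ 0.6113 -0.0371  0.1007] tz [ 0.258 -0.003 -0.966] F [ 1.5 -3.7 15.8] M [-1.39 -1.28 -0.35]
I 179 along 0.0025 0.034 slope deg -1.29 n at .045,.09: [0.0048 0.0038]
W 537 along 0.0377 0.1217 slope deg 3.55 n at .045,.09: [0.0106 0.0134]
110 288 357 -0.0563 -0.0211 mid -0.0386905496347004
118 287 356 -0.0567 -0.0219 mid -0.03927611490844559
150 277 361 -0.0593 -0.0211 mid -0.04022094669289615
180 283 364 -0.0566 -0.0196 mid -0.038096709220941015
210 282 365 -0.0565 -0.0196 mid -0.038020174287874395
```

The force is about 12 N along the bed and about 10 N onto the iron, so I'm pressing the wedge into the iron and adding friction. Shifting the push: more toward the robot, less down.

Call:
servo_tool(
  commands=[0.009,0.004,-0.005,0,0,0,30,0.018,0.006,-0.01,0,0,0,30,0.018,0.006,-0.01,0,0,0,30],
)

```text
t: 18.28
eef_pos: [0.6066, -0.0353, 0.1027]
orientation: [0.0, 0.991, -0.001, 0.131]
force: [12.4, -8.5, 2.3]
opening: 0.0392
```

```bash
python3 -c "
from w2 import *
look('w16')"
```

```text
[ 0.6066 -0.0353  0.1027] tz [ 0.26  -0.003 -0.966] F [12.4 -8.5  2.3] M [-3.41 -3.96 -0.57]
I 168 along 0.0032 0.0321 slope deg -1.34 n at .045,.09: [0.0045 0.0035]
W 512 along 0.0367 0.1198 slope deg 6.74 n at .045,.09: [0.0109 0.0162]
110 285 359 -0.0569 -0.0175 mid -0.03721371628322924
118 285 353 -0.0568 -0.0215 mid -0.039123651596646394
150 283 359 -0.0563 -0.0192 mid -0.037761832425606975
180 281 360 -0.058 -0.0194 mid -0.038656834303464206
210 280 362 -0.0559 -0.0191 mid -0.03745690415659787
```

Gripping over-constrains the wedge. I'll let go and push its butt with closed fingertips instead, so it can align itself.

Call:
servo_tool(
  commands=[-0.018,-0.008,0.01,0,0,0,30,-0.018,-0.008,0.01,0,0,0,48,-0.018,-0.008,0.01,0,0,0,50,-0.018,-0.008,0.01,0,0,0,50,-0.018,-0.008,-0.06,0,0,0,50,-0.018,-0.008,-0.15,0,0,0,50,-0.1,-0.008,-0.2,0,0,0,30,-0.16,-0.008,-0.22,0,0,0,0],
)

```text
t: 19.0
eef_pos: [0.6326, -0.0379, 0.1781]
orientation: [0.001, 0.992, -0.001, 0.128]
force: [1.1, -0.1, 0.8]
opening: 0.0415
```

```bash
python3 -c "
from w2 import *
look('w17')
from mv import main
main([.6465,-.0378,.1297,15,0])
import numpy as np
s,d=pickle.load(open('w17.pkl','rb'));T=toolT(s);W=wworld(d,T)
for u in(305,325,345):
  print(u,[(v,d['img'][v,u].astype(int).sum(),round(float((W[v,u,0]-.532+W[v,u,2]-.012)/2**.5),4),round(float((.528-W[v,u,0]+W[v,u,2])/2**.5),4)) for v in range(190,300,6)])
"
```

```text
[ 0.6326 -0.0379  0.1781] tz [ 0.253 -0.003 -0.967] F [ 1.1 -0.1  0.8] M [-0.01  0.46  0.01]
I 0
W 474 along 0.0572 0.1447 slope deg 3.55 n at .045,.09: [0.0108 0.0136]
110 274 376 -0.0692 -0.0071 mid -0.03815763795806579
118 275 376 -0.0688 -0.0069 mid -0.03783717754767689
150 294 356 -0.0555 -0.0207 mid -0.038139440924512234
180 294 357 -0.0548 -0.0209 mid -0.03786321996704528
210 282 368 -0.069 -0.0078 mid -0.03838963703281151
at [ 0.6365 -0.0374  0.1795] j [ 0.29  0.19 -0.42  0.12 -0.72 -1.94] F [6.3 0.1 4. ] -> [ 0.0104 -0.0008  0.1691] [-0.002  -0.0016 -0.0008]
305 [(190, np.int64(411), 0.1211, 0.015), (196, np.int64(411), 0.1254, 0.0158), (202, np.int64(400), 0.1297, 0.017), (208, np.int64(406), 0.1332, 0.0162), (214, np.int64(404), 0.1372, 0.0166), (220, np.int64(399), 0.1407, 0.016), (226, np.int64(374), 0.1446, 0.0167), (232, np.int64(314), 0.1456, 0.0077), (238, np.int64(312), 0.1167, -0.1096), (244, np.int64(164), 0.1178, -0.1278), (250, np.int64(171), 0.1223, -0.1341), (256, np.int64(173), 0.1277, -0.137), (262, np.int64(169), 0.1327, -0.1424), (268, np.int64(164), 0.137
[... 980 characters left out ...]
.0156), (196, np.int64(435), 0.1257, 0.0164), (202, np.int64(420), 0.1292, 0.0155), (208, np.int64(438), 0.1334, 0.0165), (214, np.int64(429), 0.1374, 0.0171), (220, np.int64(433), 0.141, 0.0167), (226, np.int64(396), 0.1437, 0.0136), (232, np.int64(311), 0.1459, 0.0083), (238, np.int64(343), 0.1169, -0.1092), (244, np.int64(163), 0.1175, -0.1291), (250, np.int64(174), 0.1227, -0.1325), (256, np.int64(164), 0.1279, -0.1367), (262, np.int64(163), 0.1327, -0.1429), (268, np.int64(196), 0.1378, -0.1481), (274, np.int64(197), 0.1435, -0.1513), (280, np.int64(279), 0.1538, -0.1255), (286, np.int64(330), 0.1605, -0.1194), (292, np.int64(328), 0.1667, -0.115), (298, np.int64(416), 0.1725, -0.1122)]
```

Call:
servo_tool(
  commands=[-0.02,0,0.05,0,0,0,0,-0.01,0,0.1,0,0,0,0,0.01,0,0.15,0,0,0,0,0.019,0,0.174,0,0,0,0,0.019,0,0.174,0,0,0,0,0.019,0,0.174,0,0,0,0],
)

```text
t: 19.55
eef_pos: [0.6388, -0.0384, 0.1226]
orientation: [0.002, 0.992, -0.002, 0.125]
force: [-0.0, -0.3, -0.6]
opening: 0.0016
```

```bash
cat > st.py <<'E'
from workcell import r;import numpy as np
s=r.read_state();p=s["eef_pos"];c=p-.0095*np.array([-.968,0,-.25])*-1
a=(c[0]-.532+c[2]-.012)/2**.5;n=(.5271-c[0]+c[2])/2**.5;F=s["force"]
print(p.round(4),"corner a %.4f n %.4f"%(a,n),"F",F.round(1),"Fu %.1f Fn %.1f"%((F[0]+F[2])/2**.5,(F[2]-F[0])/2**.5),s["opening"])
E
python3 st.py
```

```text
[ 0.6388 -0.0384  0.1226] corner a 0.1456 n 0.0126 F [-0.  -0.3 -0.6] Fu -0.4 Fn -0.4 0.0015537524875720281
```

Call:
servo_tool(
  commands=[0.0095,0,0.0055,0,0,0,0,0.019,0,0.011,0,0,0,0,0.0287,0,0.0165,0,0,0,0,0.0287,0,0.0165,0,0,0,0],
)

```text
t: 19.88
eef_pos: [0.6366, -0.0372, 0.1202]
orientation: [0.001, 0.991, -0.001, 0.131]
force: [6.4, -0.1, 7.4]
opening: 0.0003
```

```bash
python3 st.py
```

```text
[ 0.6366 -0.0372  0.1202] corner a 0.1423 n 0.0123 F [ 6.4 -0.1  7.4] Fu 9.7 Fn 0.7 0.00034210655160761907
```

Now the force is purely along the bed (9.7 N, 0.7 N normal). Pressing on toward 18 N.

Call:
servo_tool(
  commands=[0.009,0,0.005,0,0,0,0,0.017,0,0.01,0,0,0,0,0.023,0,0.0135,0,0,0,0,0.023,0,0.0135,0,0,0,0],
)

```text
t: 20.22
eef_pos: [0.6356, -0.0362, 0.1188]
orientation: [-0.0, 0.991, -0.0, 0.136]
force: [9.3, -2.6, 19.6]
opening: 0.0005
```

```bash
python3 st.py
```

```text
[ 0.6356 -0.0362  0.1188] corner a 0.1406 n 0.0121 F [ 9.3 -2.6 19.6] Fu 20.5 Fn 7.3 0.0004620365988881548
```

Call:
servo_tool(
  commands=[0.004,-0.003,-0.002,0,0,0,0,0.004,-0.003,-0.002,0,0,0,0,0.004,-0.003,-0.002,0,0,0,0,0.004,-0.003,-0.002,0,0,0,0,0.004,-0.003,-0.002,0,0,0,0,0.004,-0.003,-0.002,0,0,0,0,0.004,-0.003,-0.002,0,0,0,0,0.004,-0.003,-0.002,0,0,0,0],
)

```text
t: 20.88
eef_pos: [0.6348, -0.0367, 0.1186]
orientation: [-0.0, 0.991, 0.0, 0.136]
force: [13.5, 0.0, 13.8]
opening: 0.0006
```

```bash
python3 st.py; python3 -c "
from w2 import *
look('w18')"
```

```text
[ 0.6348 -0.0367  0.1186] corner a 0.1399 n 0.0125 F [13.5  0.  13.8] Fu 19.3 Fn 0.2 0.000591795802560255
[ 0.6348 -0.0367  0.1186] tz [ 0.27   0.    -0.963] F [13.5  0.  13.8] M [-0.32 -5.64 -0.03]
I 25 along 0.1559 0.1593 slope deg 74.89 n at .045,.09: [-0.0438  0.015 ]
W 621 along 0.0349 0.1396 slope deg 3.87 n at .045,.09: [0.0108 0.0139]
110 279 370 -0.0589 -0.0157 mid -0.037290522756372305
118 284 361 -0.0568 -0.0197 mid -0.038276830237955126
150 283 363 -0.0562 -0.0198 mid -0.03799441585317125
180 282 364 -0.0561 -0.0199 mid -0.037992319172380815
210 283 366 -0.0548 -0.0195 mid -0.03715749774888934
```

19 N purely along the bed, with the butt at 139.6 mm and the tip at about 30 mm, which is the nominal home. Holding a little longer, then backing off along the bed.

Call:
servo_tool(
  commands=[0.005,0,0.003,0,0,0,0,0.005,0,0.003,0,0,0,0,0.005,0,0.003,0,0,0,0,0.005,0,0.003,0,0,0,0,0.005,0,0.003,0,0,0,0,0.005,0,0.003,0,0,0,0,0.005,0,0.003,0,0,0,0,0.005,0,0.003,0,0,0,0],
)

```text
t: 21.6
eef_pos: [0.6343, -0.0365, 0.118]
orientation: [-0.0, 0.991, 0.0, 0.137]
force: [14.6, -0.9, 15.4]
opening: 0.0004
```

```bash
python3 st.py
```

```text
[ 0.6343 -0.0365  0.118 ] corner a 0.1391 n 0.0124 F [14.6 -0.9 15.4] Fu 21.2 Fn 0.5 0.0004300717312691444
```

Call:
servo_tool(
  commands=[-0.05,0,-0.03,0,0,0,0,-0.1,0,-0.06,0,0,0,0,-0.18,0,-0.11,0,0,0,0,-0.22,0,-0.2,0,0,0,0,-0.22,0,-0.3,0,0,0,0,-0.22,0,-0.35,0,0,0,0,-0.22,0,-0.35,0,0,0,0],
)

```text
t: 22.18
eef_pos: [0.6628, -0.0388, 0.2328]
orientation: [0.002, 0.992, -0.001, 0.129]
force: [0.4, -0.2, 0.0]
opening: 0.0005
```

```bash
python3 -c "
from w2 import *
look('w19')
s,d=pickle.load(open('w19.pkl','rb'));T=toolT(s);W=wworld(d,T);img=d['img'].astype(int)
for u in(310,340):
  print(u,[(v,img[v,u].tolist(),round(float((W[v,u,0]-.532+W[v,u,2]-.012)/2**.5),4),round(float((.5271-W[v,u,0]+W[v,u,2])/2**.5),4)) for v in range(14,120,4)])
e=r.read_camera('scene');np.savez('scene9.npz',**e)
"
```

```text
[ 0.6628 -0.0388  0.2328] tz [ 0.257 -0.003 -0.967] F [ 0.4 -0.2  0. ] M [-0.01  0.63 -0.01]
I 50 along 0.254 0.2611 slope deg 87.93 n at .045,.09: [-0.1652 -0.0961]
W 191 along 0.0895 0.139 slope deg 3.57 n at .045,.09: [0.0112 0.014 ]
110 272 379 -0.0844 0.0074 mid -0.03850771713104112
118 272 379 -0.0847 0.0077 mid -0.038535206705003114
150 287 376 -0.0691 0.0058 mid -0.03160885090438263
180 270 359 -0.0913 -0.0086 mid -0.04995945008396814
210 270 369 -0.0956 0.0044 mid -0.04558472832355273
310 [(14, [103, 84, 60], 0.0095, 0.0223), (18, [96, 78, 59], 0.0071, 0.0154), (22, [109, 96, 91], 0.0054, 0.009), (26, [139, 139, 145], 0.0065, 0.0049), (30, [137, 137, 146], 0.0119, 0.0047), (34, [139, 136, 147], 0.0174, 0.0047), (38, [138, 137, 144], 0.023, 0.0049), (42, [168, 136, 105], 0.0343, 0.0109), (46, [123, 94, 69], 0.0383, 0.0099), (50, [86, 55, 37], 0.0528, 0.0197), (54, [76, 53, 36], 0.0556, 0.0177), (58, [80, 59, 43], 0.0576, 0.015), (62, [174, 137, 100], 0.0578, 0.0103), (66, [172, 136, 100], 0.0638, 0.012), (70, [174, 138, 102], 0.0673, 0.0109), (74, [173, 135, 100], 0.0729, 0.0
[... 754 characters left out ...]
 76], 0.039, 0.0104), (50, [90, 61, 40], 0.055, 0.0218), (54, [80, 54, 37], 0.0561, 0.0181), (58, [81, 60, 47], 0.0585, 0.0159), (62, [163, 129, 94], 0.0598, 0.0124), (66, [165, 131, 96], 0.0637, 0.0117), (70, [164, 129, 95], 0.0669, 0.0104), (74, [167, 129, 97], 0.0729, 0.0123), (78, [167, 131, 96], 0.0772, 0.0124), (82, [167, 132, 96], 0.0815, 0.0125), (86, [168, 132, 97], 0.0865, 0.0137), (90, [169, 133, 98], 0.09, 0.0131), (94, [170, 134, 100], 0.0942, 0.0134), (98, [170, 137, 101], 0.0996, 0.0154), (102, [169, 133, 99], 0.103, 0.0149), (106, [171, 135, 99], 0.1067, 0.015), (110, [169, 133, 98], 0.1104, 0.015), (114, [172, 136, 101], 0.1141, 0.0152), (118, [170, 135, 99], 0.269, 0.2407)]
```

```bash
python3 - <<'E'
from h import *;import pickle
def edge(n,c=(300,310,320,330,340,350)):
    s,d=pickle.load(open(n+".pkl","rb"));T=toolT(s);img=d["img"].astype(np.float32);M=T@d["hand_eye"];out=[]
    for u in c:
        p=img[:230,u];b=p[:,2]-p[:,0]   # blue minus red: iron > 0, wood < 0
        v0=[v for v in range(5,220) if b[v]>-2 and b[v+1]>-2 and b[v+2]>-2][0]
        b1,b0=b[v0],b[v0-1];v=v0-1+(-15-b0)/(b1-b0) if b0<-15<b1 else v0-.5
        q=wrays(d,[(u,v)])[0]@M[:3,:3].T;o=M[:3,3]
        # plane z-x = .005*sqrt2+.0049 in plane frame (ox=.532)
        k=.005*2**.5+.0049-.532;t=(k-(o[2]-o[0]))/(q[2]-q[0]);P=o+t*q;out.append(P);
        if u==330:print(n,[(w,p[w].astype(int).tolist()) for w in range(v0-5,v0+3)])
    out=np.array(out);print(n,"edge",out.mean(0).round(4),"per col x",out[:,0].round(4),"skew",np.polyfit(out[:,1],out[:,0],1)[0].round(3))
for n in("w6","w7","w9" ,"w15","w18","w19"):
    try:edge(n)
    except Exception as e:print(n,e)
E
```

```text
w6 [(129, [136, 112, 84]), (130, [157, 133, 100]), (131, [186, 164, 125]), (132, [199, 178, 145]), (133, [189, 177, 166]), (134, [181, 178, 182]), (135, [174, 173, 184]), (136, [175, 173, 184])]
w6 edge [ 0.5355 -0.0388  0.0155] per col x [0.5354 0.5354 0.5354 0.5354 0.5359 0.5358] skew 0.019
w7 [(129, [124, 98, 77]), (130, [120, 97, 73]), (131, [124, 101, 80]), (132, [134, 118, 108]), (133, [156, 148, 151]), (134, [171, 167, 177]), (135, [174, 173, 185]), (136, [175, 173, 184])]
w7 edge [ 0.5344 -0.0387  0.0144] per col x [0.5344 0.5344 0.5344 0.5344 0.5344 0.5343] skew -0.001
w9 [(43, [99, 80, 58]), (44, [100, 81, 60]), (45, [105, 85, 68]), (46, [113, 97, 88]), (47, [131, 124, 125]), (48, [139, 137, 145]), (49, [145, 145, 154]), (50, [146, 145, 154])]
w9 edge [ 0.5339 -0.0391  0.0139] per col x [0.5355 0.5335 0.5336 0.5337 0.5336 0.5335] skew -0.04
w15 [(91, [115, 91, 68]), (92, [113, 92, 70]), (93, [117, 96, 75]), (94, [128, 110, 101]), (95, [150, 142, 142]), (96, [163, 162, 169]), (97, [168, 166, 175]), (98, [170, 170, 180])]
w15 edge [ 0.5341 -0.0373  0.0141] per col x [0.534  0.5341 0.5341 0.5341 0.5341 0.5341] skew 0.001
w18 [(49, [108, 88, 64]), (50, [111, 91, 70]), (51, [114, 94, 79]), (52, [132, 119, 114]), (53, [148, 141, 145]), (54, [157, 155, 166]), (55, [159, 159, 169]), (56, [160, 159, 169])]
w18 edge [ 0.5338 -0.0369  0.0138] per col x [0.5339 0.5331 0.534  0.534  0.534  0.5339] skew 0.011
w19 list index out of range
```

After release the strip of board seen in front of the iron's edge (w6) was gone, and the edge has stayed put and square since. The wedge's butt is still where I pressed it, and the tool is clear. Handing in.

```bash
python3 -c "
from w2 import *
look('w20')
print(r.close_job())"
```

```text
[ 0.6613 -0.0389  0.2286] tz [ 0.252 -0.003 -0.968] F [-0.6  0.2 -0.9] M [-0.04  0.8  -0.01]
I 51 along 0.2506 0.2578 slope deg 92.24 n at .045,.09: [-0.1776 -0.1052]
W 214 along 0.0861 0.1387 slope deg 3.87 n at .045,.09: [0.0109 0.0139]
110 271 379 -0.0849 0.0063 mid -0.03930414350232616
118 272 379 -0.0843 0.0069 mid -0.038741252119072145
150 273 378 -0.0848 0.0071 mid -0.038857716208111036
180 291 360 -0.0685 -0.0093 mid -0.03890656341317508
210 271 356 -0.094 -0.0104 mid -0.052221734379083694
the job is handed in; nothing more can be done
None
```

The plane is assembled and the job is handed in at about 22 s of the 67 s; no verdict was reported.

**Iron:** I took the one farthest to the robot's right. The arm could not reach a tool tilt of 45°, so I set the iron down and regripped it with the tool tilted. I then slid it under the cross pin and let it go onto the bed.

**Wedge:** My first pushes, with the wedge gripped, stuck with the tip about 38 mm up the bed. I let go and pressed its butt home with closed fingertips instead. The push was 19–21 N, almost purely along the bed, for a bit over a second.

**Last checks:**
- **Iron edge:** It stopped when I let go and held its place to the last close look, square and about 1 mm off centre. My estimate, about x +2 mm and z 13.8–14.4 mm, straddles the 14 mm limit, but the cameras are only good to about 2 mm. The strip of board in front of the edge disappeared on release, so I take it to be resting on the board.
- **Wedge:** The tip is about 29–30 mm up the bed, which is the nominal home. The butt stayed at 139 mm after I backed off.
- **Tool:** It is clear, with the wrist force near zero.

**Not checked:** I could not measure the force on the pin. I did not re-measure the mallet, sanding block or brass plane, but I saw no sign of touching them. The picture limit was used up before the wedge went in, so those checks are numbers from the wrist camera's images and depth only.

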